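# Put the left-over sugar lumps back in the jar with the tongs

## Robot

A 6-joint arm with a two-finger parallel gripper is mounted at the origin on the work surface. World frame = base frame: x ahead of the robot, y to its left, z up, the work surface at z = 0. Lengths are in m, angles in rad, forces in N, time in s.
With the tool pointing down it reaches from about 0.3 to 0.85 m from the base axis. Payload 5.4 kg.
Tool frame: the origin (TCP) lies at the very end of the fingers, on their centre line; the grasp point (between the pads) lies 19 mm behind it (arm.grasp_offset is the distance from the TCP to the grasp point, in m); z points along the fingers, y is the line along which they close (so a half turn about z gives the same grasp; the last joint's range is limited). The gripper opens to 85 mm and grips with 20 to 120 N. Pads are 22 mm wide; open, the fingers measure 114 mm over their backs; the gripper's body (76 mm by 85 mm) begins 54 mm behind the grasp point. The pads swing forward as they close: fully open they stand 13 mm farther back than shut.
Start: joints at [0.907, 0.158, 1.597, -0, 1.386, -0.21], TCP at [0.252, 0.517, 0.231] pointing down, gripper open.
Joint ranges: [-2.91, 2.91], [-0.94, 2.29], [0.18, 2.7], [-1.29, 4.43], [0.17, 2.64], [-3, 3]. Speed limits (rad/s): [2.57, 2.57, 3.14, 3.14, 3.14, 3.14].

## Interface

Orientations are given as a rotation vector (axis times angle).
In Python, from bench import arm, cams, job gives the robot as it stands.
- The arm moves only by the tool jog_arm, never from a script. Its argument "steps" is a list of rows, each a list of 3 entries, a list of its own where there are three numbers: the turn, a rotation vector about the tool's x, y, z each as a share of 360 degrees, from -1 to 1, then the shift along the tool's x, y, z each as a share of 80 mm, from -1 to 1, then the opening, from 0 (shut) to 1 (fully open). In form: [[[ax, ay, az], [dx, dy, dz], grip], ...]. A call has 1 to 12 rows; each row is the pose to reach, as a shift and turn from the pose commanded when the call began, along the tool's axes at that moment, turning the shorter way round; what a row does not reach only later rows make up. A row lasts 1/8 s, in which the tool goes at most 62.5 mm and 10.7 degrees, less where a joint would pass 70% of its speed; a pose out of reach is approached as far as the arm can. A call with a number of a shift or a turn outside -1 to 1 is refused whole. A call with a gripper value outside its range is refused whole. The fingers move at their own pace and stop on an object; the grip force is fixed at half the most. Time passes only in rows, so rows that repeat a pose let the fingers close. It gives the time, the measured TCP pose, the force, the opening and the grip force at its end, in the units of the state.
- arm.observe(): the state, without advancing time (a new reading comes with each control period).
- cams.read_camera(name): name is "scene" or "top" or "wrist"; returns the picture (384x512x3 uint8, red, green, blue); there is no depth.
- cams.get_calibration(name): a dict with "fx", "fy", "cx", "cy" (pixels), "position" and "attitude" of the camera in the world; the wrist camera has in their place "mount" (4x4, takes a point from camera to tool coordinates, whose origin is the TCP and whose axes are the flange's). Camera axes: x right, y up, looking along -z (the intrinsics and any distortion apply to the point x, -y, -z); pixel columns grow to the right and rows downward; lengths in m; the calibration is good to about 2 mm. A picture is of the moment at which its call begins: read the wrist's pose just before it. get_calibration takes no time and is no camera call.
- job.close_job(): hands the job in; it is judged then, once.
The state is a dict: "time_s": time; "q": joint angles; "dq": joint speeds; "joint_torque": joint torques, N m; "tool_pos": TCP position; "tcp_rot": TCP orientation; "force": force on the tool from outside, world axes, zero at the start; "ft_torque": the same for the moment, N m; "grip_width": finger opening in m; "gripper_force": force on a finger pad.
Only numpy, scipy, OpenCV 4.12 (cv2) and the standard library are available. Lean on these libraries where they do the work, as an engineer would, in place of code of your own. Each camera call takes 0.05 s, during which the arm holds its last target. There are 200 camera calls.

## Task

Coffee is over: take the lid off the sugar jar and set it down on the table, put every sugar lump that lies about back into the jar, then tidy up by standing the tongs back in their stand and putting the lid back on the jar. Handle the sugar with the tongs only, never with the fingers, and since lumps chip and crumble, lower each one until you feel it touch whatever is already in the jar before letting go; do not drop it in or press it down hard. Leave the mugs and the remote control where they are.

Things in the scene. Friction and masses are not known exactly. Their poses are not given: they have to be found in the camera images.
- jar: White opaque stoneware sugar jar, fixed, round: 94 mm outside and 84 mm inside diameter, 95 mm high without lid. Origin at the centre of its underside, z up. Stands to the left or right. Partly filled with sugar lumps to an unknown height: their flat top is 16 to 50 mm above the table.
- lid_knob (a point): Middle of the knob (upright cylinder 25 mm across, 20 mm high, 4 mm clear of the disc) of the jar's loose lid, about 120 g: wooden disc 96 mm across, 8 mm thick, with a rubber plug 74 mm across, 10 mm deep below it (5 mm play all round in the jar's mouth). This point is 117 mm above the table with the lid on the jar, 32 mm with the lid lying on the table.
- stand: White stoneware tong stand, fixed: upright open-topped box 36 mm (x) by 62 mm (y), 70 mm high; walls and floor 6 mm thick, so the pocket is 24 mm (x) by 50 mm (y). Origin at the centre of its underside, z up. Stands on the side away from the jar; the tongs stand in it at the start with their x, y along its x, y.
- tongs_grip (a point): Sprung steel sugar tongs, 85 g, standing tips down in the stand. The point is the middle between the two dark grip plates (18 mm wide, 36 mm high), 42 mm below the arms' hinges and 52 mm below the top of the bow. z: along the tongs to the bow; y: the line along which the arms close; x: along the arms' width. 36 mm over the plates when left alone (open), 30 mm with the arms parallel.
- tongs_tip (a point): Middle between the lower ends of the tongs' tips, 123 mm straight below the grip point; axes as there. Tips are flat, 16 mm wide (x), 3 mm thick. Left alone they stand 38 mm apart inside, 44 mm outside; squeezing the plates by 6 mm (36 to 30 mm) brings them to 16 mm inside. The spring pushes back with 5 N on each plate when open, 7 N there: plates held at about 35 mm are a safe hold with open tips.
- tongs_left (a joint): Closing angle of each arm of the tongs, rad: 0 open (38 mm inside the tips), 0.07 at 16 mm tip gap, 0.12 nearly shut.
- lump1_mid (a point): Centre of a white sugar lump, a small rectangular block with slightly rounded edges: 24 mm (its x) by 16 mm (its y) by 12 mm high (z), 10 g. Lies flat on the table, apart from the others. May be absent.
- lump2_mid (a point): Centre of a white sugar lump, a small rectangular block with slightly rounded edges: 24 mm (its x) by 16 mm (its y) by 12 mm high (z), 10 g. Lies flat on the table, apart from the others. May be absent.
- lump3_mid (a point): Centre of a white sugar lump, a small rectangular block with slightly rounded edges: 24 mm (its x) by 16 mm (its y) by 12 mm high (z), 10 g. Lies flat on the table, apart from the others. May be absent.
- lump4_mid (a point): Centre of a white sugar lump, a small rectangular block with slightly rounded edges: 24 mm (its x) by 16 mm (its y) by 12 mm high (z), 10 g. Lies flat on the table, apart from the others. May be absent.
- lump5_mid (a point): Centre of a white sugar lump, a small rectangular block with slightly rounded edges: 24 mm (its x) by 16 mm (its y) by 12 mm high (z), 10 g. Lies flat on the table, apart from the others. May be absent.
- lump6_mid (a point): Centre of a white sugar lump, a small rectangular block with slightly rounded edges: 24 mm (its x) by 16 mm (its y) by 12 mm high (z), 10 g. Lies flat on the table, apart from the others. May be absent.
- mug_striped_mid (a point): White porcelain mug with thin horizontal stripes, 78 mm across and 92 mm high with a handle on its +y side; the point is its centre, 46 mm up. Bystander, standing far out on the table.
- mug_swoop_mid (a point): White porcelain mug with two curved lines, 78 mm across and 92 mm high with a handle on its +y side; the point is its centre, 46 mm up. Bystander, standing far out on the table.
- remote_mid (a point): Black remote control, 165 by 44 by 18 mm, lying flat; the point is its centre. Bystander at one side.
Not all that is in view belongs to the job. Leave any blue, orange or turquoise look-alike of the part that bears lid_knob alone.

How it is judged:
On the way, in this order (a step that is already met when the one before it is completed fails the run):
1. the lid is taken off the jar and set down on the table (horizontal distance between lid_knob and jar above 0.09 m and height (world z) of lid_knob below 0.06 m and linear speed of lid below 0.03 m/s), for 0.2 s.
2. every lump lies at rest in the jar (horizontal distance between each of lump1_mid, lump2_mid, lump3_mid, lump4_mid, lump5_mid, lump6_mid and jar below 0.042 m and z of lump1_mid in the frame of jar between 0.012 and 0.085 m and linear speed of each of lump1, lump2, lump3, lump4, lump5, lump6 below 0.05 m/s and z of lump2_mid in the frame of jar between 0.012 and 0.085 m and z of lump3_mid in the frame of jar between 0.012 and 0.085 m and z of lump4_mid in the frame of jar between 0.012 and 0.085 m and z of lump5_mid in the frame of jar between 0.012 and 0.085 m and z of lump6_mid in the frame of jar between 0.012 and 0.085 m), for 0.2 s.
At the end, for the whole second after the job is handed in: Every lump is in the jar below its rim; lid seated on the jar (within 9 mm of centre, knob centre 112-122 mm above the jar's foot, tilt under 0.06 rad); tongs stand bow up in the stand (grip point within 20 mm in x and y, 115-138 mm above its foot, tilt under 0.25 rad); lid and tongs at rest (horizontal distance between each of lump1_mid, lump2_mid, lump3_mid, lump4_mid, lump5_mid, lump6_mid and jar below 0.042 m and z of lump1_mid in the frame of jar between 0.012 and 0.085 m and z of lump2_mid in the frame of jar between 0.012 and 0.085 m and z of lump3_mid in the frame of jar between 0.012 and 0.085 m and z of lump4_mid in the frame of jar between 0.012 and 0.085 m and z of lump5_mid in the frame of jar between 0.012 and 0.085 m and z of lump6_mid in the frame of jar between 0.012 and 0.085 m and horizontal distance between lid_knob and jar below 0.009 m and z of lid_knob in the frame of jar between 0.112 and 0.122 m and angle between lid_knob's own z axis and vertical below 0.06 rad and linear speed of each of lid, tongs below 0.02 m/s and x of tongs_grip in the frame of stand between -0.02 and 0.02 m and y of tongs_grip in the frame of stand between -0.02 and 0.02 m and z of tongs_grip in the frame of stand between 0.115 and 0.138 m and angle between tongs_grip's own z axis and vertical below 0.25 rad); the robot touches nothing.
It fails at once if a sugar lump is touched by the fingers (contact force between any of lump1, lump2, lump3, lump4, lump5, lump6 and the fingers above 0.3 N).
It fails at once if a lump is dropped in the jar (falls freely there, faster than 0.55 m/s, some 15 mm) ((horizontal distance between lump1_mid and jar below 0.042 m and z of lump1_mid in the frame of jar between 0.012 and 0.085 m and contact force between lump1 and anything else below 0.01 N and linear speed of lump1 above 0.55 m/s) or (horizontal distance between lump2_mid and jar below 0.042 m and z of lump2_mid in the frame of jar between 0.012 and 0.085 m and contact force between lump2 and anything else below 0.01 N and linear speed of lump2 above 0.55 m/s) or (horizontal distance between lump3_mid and jar below 0.042 m and z of lump3_mid in the frame of jar between 0.012 and 0.085 m and contact force between lump3 and anything else below 0.01 N and linear speed of lump3 above 0.55 m/s) or (horizontal distance between lump4_mid and jar below 0.042 m and z of lump4_mid in the frame of jar between 0.012 and 0.085 m and contact force between lump4 and anything else below 0.01 N and linear speed of lump4 above 0.55 m/s) or (horizontal distance between lump5_mid and jar below 0.042 m and z of lump5_mid in the frame of jar between 0.012 and 0.085 m and contact force between lump5 and anything else below 0.01 N and linear speed of lump5 above 0.55 m/s) or (horizontal distance between lump6_mid and jar below 0.042 m and z of lump6_mid in the frame of jar between 0.012 and 0.085 m and contact force between lump6 and anything else below 0.01 N and linear speed of lump6 above 0.55 m/s)).
It fails at once if a lump is pressed into the jar with more than 30 N (contact force between any of lump1, lump2, lump3, lump4, lump5, lump6 and jar above 30 N).
It fails at once if a mug or the remote control is moved by more than 30 mm (distance of any of mug_striped_mid, mug_swoop_mid, remote_mid from where it was at the start of the episode above 0.03 m).
Of lump1, lump2, lump3, lump4, lump5, lump6 only 4 to 6 are there at a start; the rules pass over those that are not, and their reading is None.
At some moment in a run one of lump1, lump2, lump3, lump4, lump5, lump6 may be knocked a few centimetres aside while the robot is not near it.
It also fails if it takes over 210 s, if anything falls off the work surface, if the arm or the gripper's body presses on something with over 40 N, if the wrist force passes 120 N, or if a joint passes its speed limit or range.

## Working session

There is one attempt and no reset: what is moved stays moved. The work goes in short steps, Python scripts to look and compute and a tool call to move; the robot and the scene stay as the last step left them, time stands still between calls to the robot, and variables do not carry over. Pictures are saved under pics/ and viewed, at most 14 in all, crops included, and the job is handed in when it is done.

Besides the shell and the picture viewer there is one more tool, called after "Call:" in YAML: its name, and indented under it one key for each argument. jog_arm: Moves the arm, as the interface text tells. Shift numbers are shares of 80 mm and turn numbers shares of 360 degrees, none past 1 either way. Its arguments: {"type":"object","properties":{"steps":{"type":"array"}},"required":["steps"]}

```bash
ls; mkdir -p pics; python3 - <<'E'
from bench import arm,cams,job
import cv2
s=arm.observe();print(s)
for n in ("scene","top","wrist"):
    c=cams.get_calibration(n);print(n,c)
    cv2.imwrite(f"pics/{n}0.png",cv2.resize(cams.read_camera(n)[:,:,::-1],(800,600),interpolation=cv2.INTER_CUBIC))
E
```

```text
pics
{'time_s': 0.0, 'q': array([ 9.06901826e-01,  1.59060763e-01,  1.59823844e+00,  6.26283788e-06,
        1.38618970e+00, -2.10101038e-01]), 'dq': array([ 0.00063818,  0.00049856, -0.0012352 , -0.00115854,  0.00118282,
       -0.00097837]), 'joint_torque': array([-1.16734023e-03, -3.95999694e+01, -3.31427586e+01, -3.11990725e-04,
        8.26755655e-03, -2.38135724e-07]), 'tool_pos': array([0.25170777, 0.51631338, 0.23030721]), 'tcp_rot': array([-7.06536325e-01, -3.06028213e+00,  2.69392863e-03]), 'force': array([0.36650452, 0.27362946, 0.52246452]), 'ft_torque': array([-0.02395658,  0.0527205 ,  0.03506838]), 'gripper_force': 0.0, 'grip_width': 0.08568442439475163}
scene {'fx': 468.1154591836992, 'fy': 468.1154591836992, 'cx': 265.71926917469995, 'cy': 196.42052300393456, 'position': array([ 1.20770159, -0.28430914,  1.05533004]), 'attitude': array([0.6048087 , 0.35033246, 1.00377298])}
top {'fx': 369.9930797933966, 'fy': 369.9930797933966, 'cx': 259.4189023259548, 'cy': 188.5564177694395, 'position': array([0.46595525, 0.07318508, 1.04544105]), 'attitude': array([ 0.14038227, -0.07688968, -1.57481977])}
wrist {'fx': 271.63211787503496, 'fy': 271.63211787503496, 'cx': 259.1738583163908, 'cy': 191.0090352295576, 'mount': array([[ 4.41903045e-04,  9.48784156e-01,  3.15924723e-01,
         8.03609603e-02],
       [ 9.99998850e-01, -8.77609963e-04,  1.23687658e-03,
        -1.10573181e-03],
       [ 1.45078759e-03,  3.15923813e-01, -9.48783452e-01,
        -1.42059672e-01],
       [ 0.00000000e+00,  0.00000000e+00,  0.00000000e+00,
         1.00000000e+00]])}
```

View pics/top0.png

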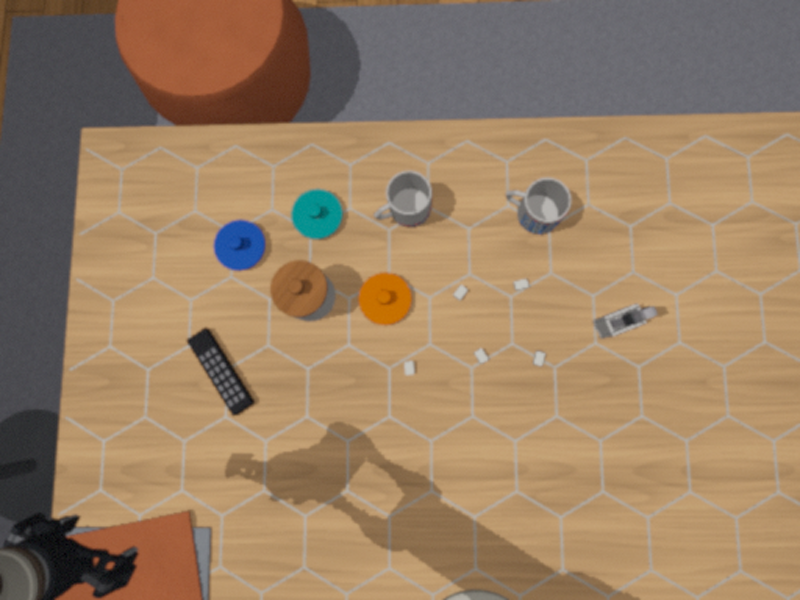

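View pics/scene0.png

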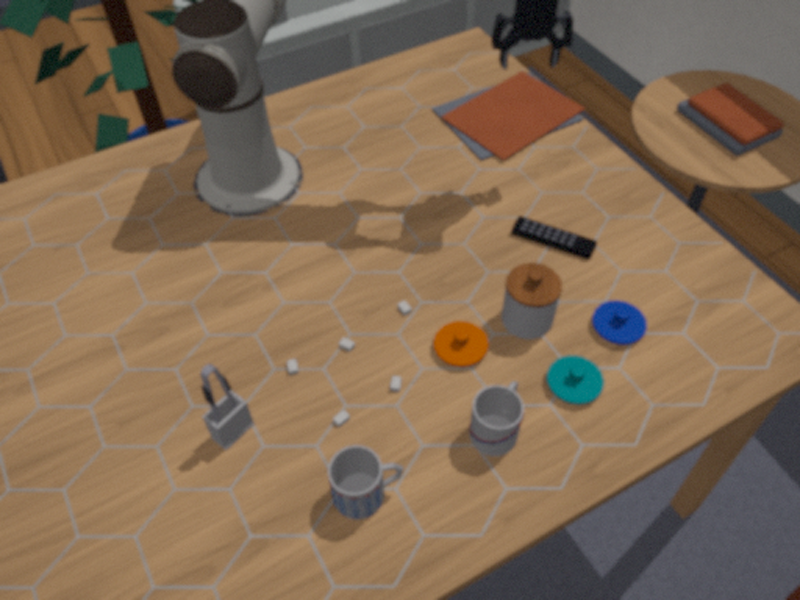

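The top view, scaled to 800x600, shows the lidded jar at (300,287) and the stand with the tongs at (622,320). Five lumps lie at (461,293), (521,285), (409,368), (481,355) and (539,358). The orange, blue and turquoise lids are look-alikes. The scene view shows the same layout.

```bash
cat > h.py <<'E'
import numpy as np, cv2
from scipy.spatial.transform import Rotation as R
from bench import arm,cams,job
def cam(n,s=None):
    c=cams.get_calibration(n)
    if n!="wrist": return c,R.from_rotvec(c["attitude"]).as_matrix(),np.array(c["position"])
    s=s or arm.observe(); T=np.array(c["mount"]); Rt=R.from_rotvec(s["tcp_rot"]).as_matrix()
    return c,Rt@T[:3,:3],s["tool_pos"]+Rt@T[:3,3]
def p2w(C,u,v,z):
    c,A,p=C; d=A@np.array([(u-c["cx"])/c["fx"],-(v-c["cy"])/c["fy"],-1]); return p+d*(z-p[2])/d[2]
def w2p(C,X):
    c,A,p=C; x,y,z=A.T@(np.array(X)-p); return np.array([c["cx"]+c["fx"]*x/-z,c["cy"]+c["fy"]*y/z])
def snap(n,f=None,scale=1.5625):
    s=arm.observe(); C=cam(n,s); im=cams.read_camera(n)[:,:,::-1].copy()
    if f: cv2.imwrite(f"pics/{f}.png",cv2.resize(im,None,fx=scale,fy=scale,interpolation=cv2.INTER_CUBIC))
    return im,C,s
def white(im,lo=150,sat=45,amin=15,amax=3000):
    h=cv2.cvtColor(im,cv2.COLOR_BGR2HSV); m=((h[...,2]>lo)&(h[...,1]<sat)).astype(np.uint8)
    n,l,st,ce=cv2.connectedComponentsWithStats(m)
    return [(ce[i],st[i,4],np.argwhere(l==i)[:,::-1]) for i in range(1,n) if amin<st[i,4]<amax]
def yawof(s):  # tool pointing down; yaw = world angle of the tool x axis
    x=R.from_rotvec(s["tcp_rot"]).as_matrix()[:,0]; return np.degrees(np.arctan2(x[1],x[0]))
def go(pos,yaw=None,s=None):
    """turn (shares) and shift (shares) from the present pose to TCP pos, tool straight down, x axis at yaw deg"""
    s=s or arm.observe(); A=R.from_rotvec(s["tcp_rot"]).as_matrix()
    sh=A.T@(np.array(pos)-s["tool_pos"])/0.08
    y=np.radians(yawof(s) if yaw is None else yaw)
    B=np.array([[np.cos(y),np.sin(y),0],[np.sin(y),-np.cos(y),0],[0,0,-1]]).T
    t=R.from_matrix(A.T@B).as_rotvec()/(2*np.pi)
    print("turn",t.round(4),"shift",sh.round(3),"n80",np.abs(sh).max().round(2))
E
python3 - <<'E'
from h import *
C=cam("top"); k=1/1.5625
f=lambda u,v,z:p2w(C,u*k,v*k,z).round(3)
print("yaw",yawof(arm.observe()),arm.grasp_offset)
print("knob",f(298,285,.127)); print("lidcentre",f(300,289,.103))
for n,u,v in [("l",461,293),("l",521,285),("l",409,368),("l",481,355),("l",539,358)]: print(n,f(u,v,.012))
for n,u,v,z in [("orange",386,299,.018),("blue",240,246,.018),("teal",317,215,.018),("remoteA",200,335,.018),("remoteB",240,407,.018),("mug1",410,190,.09),("mug2",547,200,.09),("stand",620,321,.07),("bow",648,313,.181)]: print(n,f(u,v,z))
E
```

```text
yaw 153.9983988105639 0.0187
knob [0.611 0.284 0.127]
lidcentre [0.608 0.286 0.103]
l [0.612 0.014 0.012]
l [ 0.625 -0.093  0.012]
l [0.478 0.109 0.012]
l [ 0.501 -0.019  0.012]
l [ 0.495 -0.121  0.012]
orange [0.601 0.149 0.018]
blue [0.702 0.418 0.018]
teal [0.759 0.277 0.018]
remoteA [0.539 0.486 0.018]
remoteB [0.411 0.408 0.018]
mug1 [0.78  0.103 0.09 ]
mug2 [ 0.758 -0.129  0.09 ]
stand [ 0.554 -0.246  0.07 ]
bow [ 0.555 -0.251  0.181]
```

Call:
jog_arm:
  steps:
    - [[0,0,-0.0722],[0,0,-0.7],1]
    - [[0,0,-0.0722],[0,0,-0.7],1]
    - [[0,0,-0.0722],[0,0,-0.7],1]
    - [[0,0,-0.0722],[0,0,-0.7],1]

```text
time_s: 0.65
tool_pos: [0.252, 0.5166, 0.287]
tcp_rot: [-0.002, -3.141, 0.001]
force: [-0.6, -0.7, 0.2]
grip_width: 0.0854
gripper_force: 0.0
```

Call:
jog_arm:
  steps:
    - [[0,0,0],[-0.6,-0.4,0],1]
    - [[0,0,0],[-1,-0.7,0],1]
    - [[0,0,0],[-1,-0.7,0],1]

```text
time_s: 1.02
tool_pos: [0.3339, 0.4592, 0.2868]
tcp_rot: [-0.009, -3.141, 0.001]
force: [-0.6, 0.3, -1.2]
grip_width: 0.0852
gripper_force: 0.0
```

Call:
jog_arm:
  steps:
    - [[0,0,0],[-0.6,-0.4,0],1]
    - [[0,0,0],[-1,-0.7,0],1]
    - [[0,0,0],[-1,-0.7,0],1]

```text
time_s: 1.4
tool_pos: [0.4132, 0.4037, 0.2868]
tcp_rot: [-0.007, -3.141, 0.001]
force: [-1.3, 0.3, -0.6]
grip_width: 0.0856
gripper_force: 0.0
```

Call:
jog_arm:
  steps:
    - [[0,0,0],[-0.6,-0.4,0],1]
    - [[0,0,0],[-1,-0.7,0],1]
    - [[0,0,0],[-1,-0.7,0],1]

```text
time_s: 1.78
tool_pos: [0.4927, 0.3483, 0.2868]
tcp_rot: [-0.005, -3.141, 0.0]
force: [-0.9, 1.4, -0.2]
grip_width: 0.0851
gripper_force: 0.0
```

Call:
jog_arm:
  steps:
    - [[0,0,0],[-0.6,-0.4,0],1]
    - [[0,0,0],[-1,-0.75,0],1]
    - [[0,0,0],[-1,-0.75,0],1]
    - [[0,0,0],[-1,-0.75,0],1]

```text
time_s: 2.28
tool_pos: [0.5707, 0.2905, 0.2872]
tcp_rot: [0.002, -3.141, -0.001]
force: [-0.4, 0.1, 0.2]
grip_width: 0.0855
gripper_force: 0.0
```

```bash
python3 - <<'E'
from h import *
im,C,s=snap("wrist","w1"); print(s["tool_pos"],yawof(s),s["tcp_rot"],s["force"])
E
```

```text
[0.5706618  0.29047965 0.287184  ] -179.9314014579033 [ 1.87940674e-03 -3.14053488e+00 -1.18825571e-03] [-0.39444975  0.08956277  0.23114636]
```

View pics/w1.png

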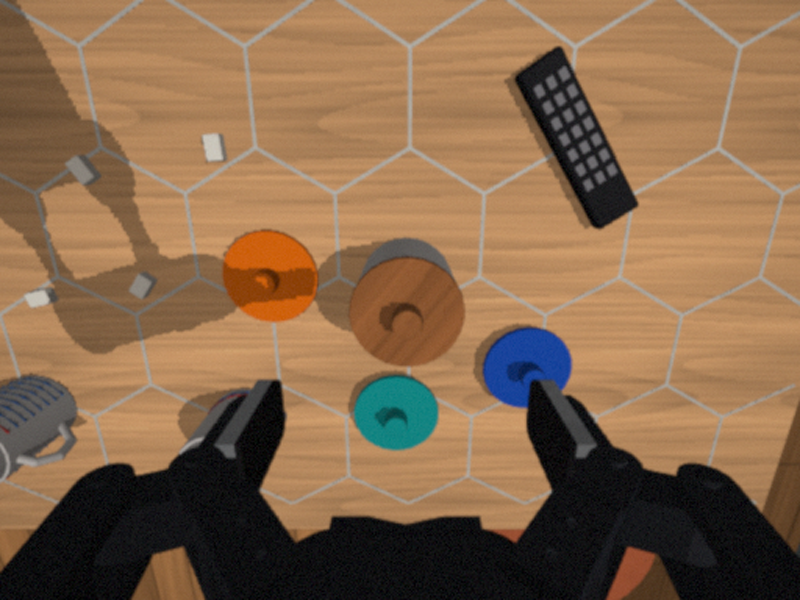

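The wrist view shows the brown lid's disc centred at about (407,311) with its knob top at (407,320). The orange lid lies to the left, the turquoise lid below, and the remote at upper right. I'll work out the jar centre from these.

```bash
python3 - <<'E'
from h import *
C=cam("wrist"); k=1/1.5625
import glob
im=cv2.imread("pics/w1.png")
print("disc",p2w(C,407*k,311*k,.103),"knob",p2w(C,407*k,320*k,.127))
h=cv2.cvtColor(im,cv2.COLOR_BGR2HSV); print(h[311,380],h[100,330])
l,r=p2w(C,349*k,311*k,.103),p2w(C,465*k,311*k,.103); t,b=p2w(C,407*k,257*k,.103),p2w(C,407*k,366*k,.103); print(l,r,t,b)
E
```

```text
disc [0.60882594 0.29065668 0.103     ] knob [0.60738632 0.2905629  0.127     ]
[ 13 171 118] [ 15 122 172]
[0.6089449 0.2431844 0.103    ] [0.60870701 0.33811682 0.103     ] [0.56372802 0.29048987 0.103     ] [0.65888779 0.29084184 0.103     ]
```

Call:
jog_arm:
  steps:
    - [[0,0,0],[-0.48,0,0.4],0.6]
    - [[0,0,0],[-0.48,0,1],0.6]
    - [[0,0,0],[-0.48,0,1],0.6]

```text
time_s: 2.7
tool_pos: [0.6065, 0.2894, 0.2023]
tcp_rot: [0.002, -3.132, 0.004]
force: [-1.1, -0.4, -0.2]
grip_width: 0.051
gripper_force: 0.0
```

Call:
jog_arm:
  steps:
    - [[0,0,0],[0,0,0.6],0.6]
    - [[0,0,0],[0,0,1],0.6]
    - [[0,0,0],[0,0,1],0.6]

```text
time_s: 3.08
tool_pos: [0.6086, 0.2894, 0.1268]
tcp_rot: [0.002, -3.138, 0.001]
force: [-0.2, 0.5, 0.5]
grip_width: 0.0512
gripper_force: 0.0
```

Call:
jog_arm:
  steps:
    - [[0,0,0],[0,0,0.15],0.6]
    - [[0,0,0],[0,0,0.27],0.6]
    - [[0,0,0],[0,0,0.27],0.6]
    - [[0,0,0],[0,0,0.27],0]
    - [[0,0,0],[0,0,0.27],0]
    - [[0,0,0],[0,0,0.27],0]
    - [[0,0,0],[0,0,0.27],0]
    - [[0,0,0],[0,0,0.27],0]

```text
time_s: 4.08
tool_pos: [0.6111, 0.2889, 0.1067]
tcp_rot: [0.0, 3.14, 0.001]
force: [-0.5, 0.3, 4.8]
grip_width: 0.0228
gripper_force: 59.3
```

Call:
jog_arm:
  steps:
    - [[0,0,0],[0,0,-0.3],0]
    - [[0,0,0],[0,0,-0.75],0]
    - [[0,0,0],[0.3,-0.1,-0.75],0]
    - [[0,0,0],[0.9,-0.3,-0.75],0]
    - [[0,0,0],[0.9,-0.3,-0.75],0]

```text
time_s: 4.7
tool_pos: [0.5329, 0.2635, 0.1621]
tcp_rot: [0.0, -3.133, 0.004]
force: [0.7, 0.3, -1.5]
grip_width: 0.0227
gripper_force: 59.0
```

Call:
jog_arm:
  steps:
    - [[0,0,0],[0.5,-0.2,0],0]
    - [[0,0,0],[1,-0.3,0.3],0]
    - [[0,0,0],[1,-0.3,0.9],0]
    - [[0,0,0],[1,-0.3,0.9],0]

```text
time_s: 5.2
tool_pos: [0.4555, 0.2399, 0.0903]
tcp_rot: [-0.0, -3.134, 0.003]
force: [-0.6, -0.2, -0.9]
grip_width: 0.0229
gripper_force: 59.1
```

```bash
python3 - <<'E'
from h import *
s=arm.observe(); print(s["tool_pos"],s["grip_width"],s["force"],yawof(s)); go([.457,.242,.0245],180)
E
```

```text
[0.45549236 0.23994819 0.09034986] 0.022900155041307983 [-0.56920529 -0.18151745 -0.93058715] 179.98788620255212
turn [-0.0003 -0.0013 -0.    ] shift [-0.025  0.027  0.823] n80 0.82
```

Call:
jog_arm:
  steps:
    - [[0,0,0],[0,0,0.5],0]
    - [[0,0,0],[0,0,0.75],0]
    - [[0,0,0],[0,0,0.8],0]
    - [[0,0,0],[0,0,0.83],0]
    - [[0,0,0],[0,0,0.85],0]
    - [[0,0,0],[0,0,0.865],0]
    - [[0,0,0],[0,0,0.865],0]

```text
time_s: 6.08
tool_pos: [0.4586, 0.2408, 0.0248]
tcp_rot: [0.0, 3.141, 0.0]
force: [-0.2, 0.2, -1.3]
grip_width: 0.0228
gripper_force: 59.1
```

Call:
jog_arm:
  steps:
    - [[0,0,0],[0,0,0.02],0]
    - [[0,0,0],[0,0,0.035],0]
    - [[0,0,0],[0,0,0.045],0]
    - [[0,0,0],[0,0,0.045],0]

```text
time_s: 6.58
tool_pos: [0.4584, 0.2407, 0.0217]
tcp_rot: [-0.0, -3.141, 0.0]
force: [-4.0, -0.8, 7.7]
grip_width: 0.0225
gripper_force: 60.1
```

Call:
jog_arm:
  steps:
    - [[0,0,0],[0,0,0],0.6]
    - [[0,0,0],[0,0,0],0.6]
    - [[0,0,0],[0,0,0],0.6]
    - [[0,0,0],[0,0,-0.4],0.6]
    - [[0,0,0],[0,0,-1],0.6]

```text
time_s: 7.2
tool_pos: [0.4569, 0.2403, 0.1002]
tcp_rot: [-0.0, -3.138, 0.002]
force: [1.0, 0.6, 0.5]
grip_width: 0.0513
gripper_force: 0.0
```

Call:
jog_arm:
  steps:
    - [[0,0,0],[0,-0.5,-0.6],0.6]
    - [[0,0,0],[0,-1,-1],0.6]
    - [[0,0,0],[0,-1,-1],0.6]

```text
time_s: 7.58
tool_pos: [0.4607, 0.1592, 0.1841]
tcp_rot: [0.005, 3.135, 0.0]
force: [1.1, 0.9, 0.0]
grip_width: 0.0512
gripper_force: 0.0
```

Call:
jog_arm:
  steps:
    - [[0,0,0],[0,-0.6,-0.5],0.6]
    - [[0,0,0],[-0.2,-1,-1],0.6]
    - [[0,0,0],[-0.2,-1,-1],0.6]

```text
time_s: 7.95
tool_pos: [0.4767, 0.0796, 0.2634]
tcp_rot: [0.004, 3.136, -0.001]
force: [0.1, 1.2, -0.5]
grip_width: 0.0512
gripper_force: 0.0
```

Call:
jog_arm:
  steps:
    - [[0,0,0],[0,-0.6,-0.3],0.6]
    - [[0,0,0],[-0.2,-1,-0.5],0.6]
    - [[0,0,0],[-0.2,-1,-0.5],0.6]

```text
time_s: 8.32
tool_pos: [0.4909, 0.0002, 0.3001]
tcp_rot: [-0.003, -3.141, -0.001]
force: [-1.1, 0.4, 0.2]
grip_width: 0.0513
gripper_force: 0.0
```

Call:
jog_arm:
  steps:
    - [[0,0,0],[0,-0.6,0],0.6]
    - [[0,0,0],[-0.1,-0.8,0],0.6]
    - [[0,0,0],[-0.1,-0.8,0],0.6]
    - [[0,0,0],[-0.1,-0.8,0],0.6]

```text
time_s: 8.82
tool_pos: [0.4982, -0.0617, 0.3002]
tcp_rot: [0.002, -3.14, -0.002]
force: [-0.7, -0.1, -0.1]
grip_width: 0.0513
gripper_force: 0.0
```

```bash
python3 - <<'E'
from h import *
im,C,s=snap("wrist","w2"); print(s["tool_pos"],yawof(s))
np.save("w2.npy",np.array([*s["tool_pos"],*s["tcp_rot"]])); cv2.imwrite("pics/w2raw.png",im)
for c,a,p in white(im,120,50):
    q=p2w(C,*c,.012)
    if .4<q[0]<.7 and -.35<q[1]<.35: print(c.round(),a,q.round(3))
E
```

```text
[ 0.49818666 -0.06170597  0.30020156] -179.93031568097888
[312. 112.] 2891 [0.433 0.018 0.012]
[496. 154.] 72 [0.497 0.315 0.012]
[ 85. 159.] 92 [ 0.506 -0.343  0.012]
[123. 192.] 62 [ 0.563 -0.291  0.012]
[154. 230.] 210 [ 0.633 -0.248  0.012]
[141. 208.] 46 [ 0.59  -0.264  0.012]
[487. 241.] 486 [0.653 0.341 0.012]
[304. 220.] 118 [0.613 0.015 0.012]
[238. 228.] 140 [ 0.628 -0.099  0.012]
[449. 258.] 29 [0.688 0.282 0.012]
```

View pics/w2.png

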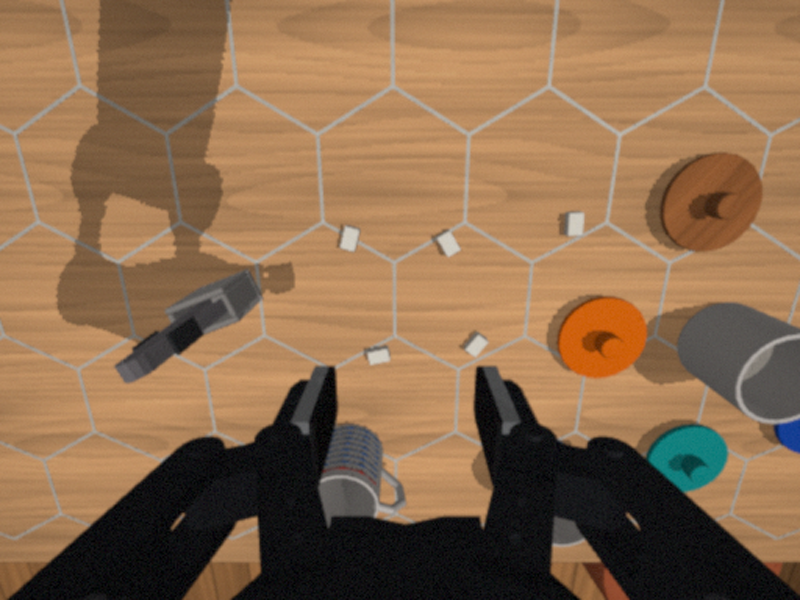

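The view shows five lumps, at (349,238), (448,243), (573,223), (378,355) and (476,345). The brown lid is on the table at (712,202), the open jar at right, and the stand with the tongs near (215,300). Next I go over the stand and fit the lump poses meanwhile.

Call:
jog_arm:
  steps:
    - [[0,0,0],[0,-0.5,0],0.6]
    - [[0,0,0],[0,-1,0],0.6]
    - [[0,0,0],[0,-1,0],0.6]

```text
time_s: 9.25
tool_pos: [0.4983, -0.1442, 0.3007]
tcp_rot: [-0.003, -3.141, -0.0]
force: [-0.2, 1.0, 0.3]
grip_width: 0.051
gripper_force: 0.0
```

Call:
jog_arm:
  steps:
    - [[0,0,0],[0,-0.5,0],0.6]
    - [[0,0,0],[0.1,-1,0],0.6]
    - [[0,0,0],[0.3,-1.0,0],0.6]
    - [[0,0,0],[0.3,-1.0,0],0.6]

```text
time_s: 9.75
tool_pos: [0.4743, -0.2222, 0.301]
tcp_rot: [-0.0, 3.141, 0.001]
force: [0.2, 0.4, 0.1]
grip_width: 0.0513
gripper_force: 0.0
```

```bash
cat > fit.py <<'E'
from h import *
from scipy.optimize import minimize
def fitlump(im,C,u,v,r=16,k=8):
    """box-silhouette fit round pixel u,v: x,y,yaw(deg of its 24 mm axis),IoU"""
    u0,v0=int(round(u))-r,int(round(v))-r
    cr=cv2.resize(im[v0:v0+2*r,u0:u0+2*r],None,fx=k,fy=k,interpolation=cv2.INTER_CUBIC)
    h=cv2.cvtColor(cr,cv2.COLOR_BGR2HSV); m=(h[...,1]<70).astype(np.uint8)
    n,l,st,ce=cv2.connectedComponentsWithStats(m); d=[np.hypot(*(c-r*k)) if a>300 else 1e9 for c,a in zip(ce[1:],st[1:,4])]
    m=(l==1+int(np.argmin(d))).astype(np.uint8)
    b=np.array([[x,y,z] for x in(-.012,.012) for y in(-.008,.008) for z in(0,.012)])
    def iou(p):
        c,s=np.cos(p[2]),np.sin(p[2])
        w=[w2p(C,[p[0]+c*q[0]-s*q[1],p[1]+s*q[0]+c*q[1],q[2]]) for q in b]
        P=((np.array(w)-[u0-.0,v0-.0]+.5)*k-.5).round().astype(np.int32)
        t=cv2.fillConvexPoly(np.zeros_like(m),cv2.convexHull(P),1)
        return -(m&t).sum()/max(1,(m|t).sum())
    c0=p2w(C,*(ce[1+int(np.argmin(d))]/k+[u0,v0]),.006); best=None
    for a in range(0,180,30):
        o=minimize(iou,[c0[0],c0[1],np.radians(a)],method="Nelder-Mead",options=dict(initial_simplex=[[c0[0],c0[1],np.radians(a)],[c0[0]+.004,c0[1],np.radians(a)],[c0[0],c0[1]+.004,np.radians(a)],[c0[0],c0[1],np.radians(a+15)]],maxiter=150))
        if best is None or o.fun<best.fun: best=o
    return best.x[0].round(4),best.x[1].round(4),np.degrees(best.x[2]).round(1)%180,-best.fun.round(3)
E
python3 - <<'E'
from fit import *
a=np.load("w2.npy"); C=cam("wrist",dict(tool_pos=a[:3],tcp_rot=a[3:])); im=cv2.imread("pics/w2raw.png"); k=1/1.5625
for u,v in [(349,238),(448,243),(573,223),(378,355),(476,345)]: print(fitlump(im,C,u*k,v*k))
print("jar rim",p2w(C,792*k,376*k,.095),"lid knob",p2w(C,725*k,205*k,.042))
im,C,s=snap("wrist","w3"); print(s["tool_pos"],s["tcp_rot"])
E
```

```text
(np.float64(0.521), np.float64(-0.1141), np.float64(103.9), np.float64(-0.0))
(np.float64(0.4985), np.float64(0.0058), np.float64(108.3), np.float64(-0.0))
(np.float64(0.5062), np.float64(0.1351), np.float64(126.3), np.float64(-0.0))
(np.float64(0.6256), np.float64(-0.0631), np.float64(124.4), np.float64(-0.0))
(np.float64(0.6271), np.float64(0.0421), np.float64(120.0), np.float64(-0.0))
jar rim [0.60668303 0.29195737 0.095     ] lid knob [0.45825084 0.23300781 0.042     ]
[ 0.47431498 -0.22215027  0.30099066] [-1.52730106e-04  3.14129135e+00  8.52055903e-04]fit.py:16: RuntimeWarning: overflow encountered in scalar negative
  return -(m&t).sum()/max(1,(m|t).sum())
```

View pics/w3.png

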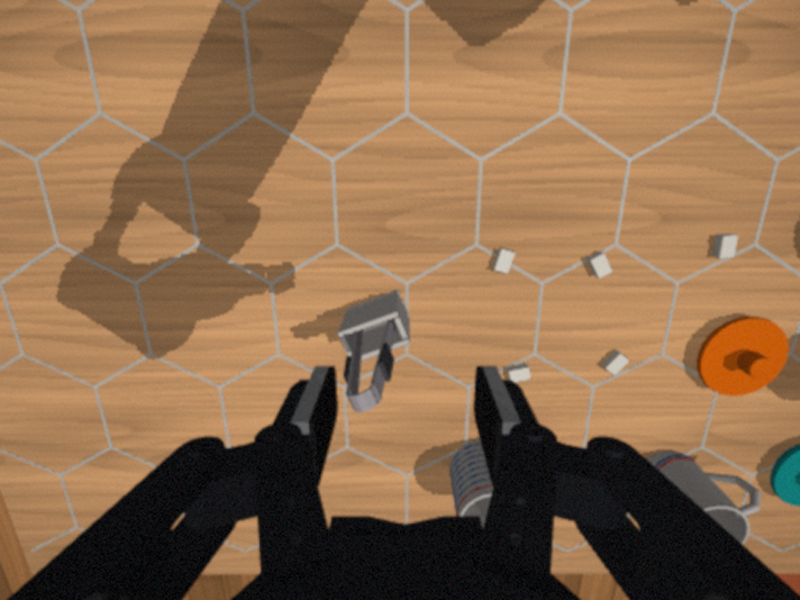

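The view shows the stand's box around (375,325) with the tongs rising to the bow at about (365,400). I need a zoom for its corners, and I'll fix the unsigned overflow in the fit.

```bash
sed -i 's/return -(m&t).sum()/return -float((m\&t).sum())/; s/-best.fun.round(3)/round(-best.fun,3)/' fit.py
python3 - <<'E' 2>&1
from fit import *
a=np.load("w2.npy"); C=cam("wrist",dict(tool_pos=a[:3],tcp_rot=a[3:])); im=cv2.imread("pics/w2raw.png"); k=1/1.5625
for u,v in [(349,238),(448,243),(573,223),(378,355),(476,345)]: print([float(x) for x in fitlump(im,C,u*k,v*k)])
im=cams.read_camera("wrist")[:,:,::-1]; cv2.imwrite("pics/w3z.png",cv2.resize(im[175:270,200:280],None,fx=6,fy=6,interpolation=cv2.INTER_CUBIC))
E
```

```text
[0.4956, -0.121, 165.3, 0.689]
[0.5009, -0.0189, 32.599999999999994, 0.68]
[0.481, 0.1097, 3.7, 0.717]
[0.628, -0.0942, 103.1, 0.662]
[0.6156, 0.0158, 141.9, 0.882]
```

View pics/w3z.png

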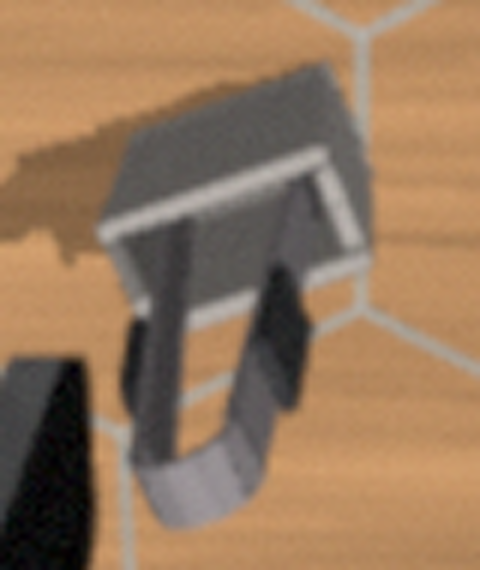

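```bash
python3 - <<'E' 2>&1
from h import *
C=cam("wrist"); f=lambda x,y,z:p2w(C,200+x/6-.4,175+y/6-.4,z)
P=np.array([f(98,228,.07),f(327,147,.07),f(373,258,.07),f(138,320,.07)]);print(P.round(4),P.mean(0).round(4))
e=[P[1]-P[0],P[2]-P[1],P[2]-P[3],P[3]-P[0]]
for v in e: print(np.hypot(*v[:2]).round(4),np.degrees(np.arctan2(v[1],v[0])).round(1))
for x,y,z in [(195,497,.181),(205,490,.181)]: print("bow",f(x,y,z).round(4))
im=cv2.imread("pics/w2raw.png"); h=cv2.cvtColor(im,cv2.COLOR_BGR2HSV)
for u,v in [(223,152),(367,143)]: print(h[v-7:v+9:2,u-8:u+9:2,1].tolist(), h[v-7:v+9:2,u-8:u+9:2,2].tolist())
E
```

```text
[[ 0.5521 -0.2881  0.07  ]
 [ 0.5306 -0.2312  0.07  ]
 [ 0.5601 -0.2199  0.07  ]
 [ 0.5773 -0.2792  0.07  ]] [ 0.555  -0.2546  0.07  ]
0.0608 110.7
0.0316 21.1
0.0618 106.2
0.0267 19.5
bow [ 0.5588 -0.2536  0.181 ]
bow [ 0.5573 -0.2517  0.181 ]
[[85, 121, 107, 24, 25, 43, 78, 105, 120], [33, 56, 60, 20, 17, 20, 23, 30, 122], [111, 70, 21, 23, 21, 17, 18, 36, 122], [123, 116, 36, 22, 22, 20, 20, 53, 122], [122, 107, 26, 22, 21, 19, 23, 71, 121], [118, 84, 19, 21, 19, 21, 22, 34, 41], [125, 53, 22, 18, 21, 18, 32, 111, 70], [121, 110, 64, 40, 20, 18, 62, 123, 124]] [[172, 158, 138, 184, 166, 149, 147, 161, 179], [172, 141, 135, 205, 207, 206, 197, 164, 178], [184, 128, 158, 209, 208, 207, 207, 183, 184], [186, 132, 172, 209, 206, 209, 207, 168, 188], [170, 133, 198, 211, 209, 210, 204, 161, 187], [162, 134, 206, 209, 206, 208, 194, 166, 170], [155, 154, 206, 207, 208, 209, 186, 183, 181], [183, 178, 180, 185, 202, 204, 170, 183, 181]]
[[124, 104, 42, 25, 24, 23, 25, 55, 121], [124, 90, 31, 23, 20, 20, 21, 38, 120], [123, 93, 23, 21, 21, 21, 18, 41, 120], [126, 81, 30, 19, 22, 18, 23, 45, 122], [121, 73, 28, 20, 24, 16, 21, 60, 123], [119, 61, 23, 20, 19, 15, 22, 67, 119], [118, 47, 25, 21, 18, 19, 20, 66, 55], [122, 99, 43, 32, 37, 27, 18, 29, 58]] [[163, 147, 122, 163, 170, 175, 181, 189, 184], [125, 116, 124, 203, 205, 209, 209, 197, 177], [126, 113, 132, 205, 206, 209, 208, 195, 181], [121, 113, 135, 203, 206, 207, 207, 198, 178], [122, 109, 139, 205, 211, 207, 207, 187, 174], [122, 112, 144, 207, 206, 206, 207, 184, 178], [125, 104, 152, 207, 207, 206, 206, 179, 176], [152, 141, 155, 193, 191, 189, 185, 175, 177]]
```

Call:
jog_arm:
  steps:
    - [[0,0,-0.0528],[-0.5,-0.2,0],1]
    - [[0,0,-0.0528],[-1,-0.39,0],1]
    - [[0,0,-0.0528],[-1,-0.39,0.4],1]
    - [[0,0,-0.0528],[-1,-0.39,0.5],1]
    - [[0,0,-0.0528],[-1,-0.39,0.5],1]
    - [[0,0,-0.0528],[-1,-0.39,0.5],1]

```text
time_s: 10.6
tool_pos: [0.5548, -0.2545, 0.2626]
tcp_rot: [-0.519, 3.097, -0.003]
force: [-0.1, 0.3, 0.5]
grip_width: 0.0854
gripper_force: 0.0
```

```bash
python3 - <<'E' 2>&1
from h import *
s=arm.observe(); print(s["tool_pos"],yawof(s)); go([.556,-.2535,.113],199)
im,C,s=snap("wrist"); cv2.imwrite("pics/w4.png",im[100:384])
E
```

```text
[ 0.55477903 -0.254453    0.26255578] -160.985968282091
turn [-0.0003  0.0002  0.    ] shift [-0.016  0.01   1.869] n80 1.87
```

View pics/w4.png

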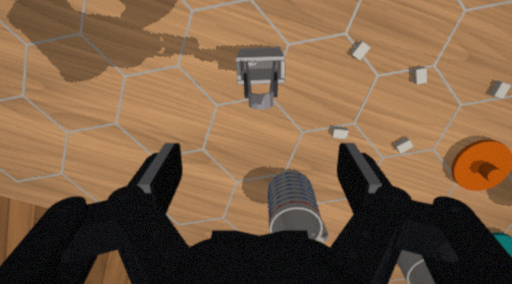

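The stand is centred under the gripper at column 261 of the picture, and its rim is level with the fingers. I descend.

Call:
jog_arm:
  steps:
    - [[0,0,0],[-0.015,0.01,0.5],1]
    - [[0,0,0],[-0.015,0.01,0.9],1]
    - [[0,0,0],[-0.015,0.01,1],1]
    - [[0,0,0],[-0.015,0.01,1],1]

```text
time_s: 11.15
tool_pos: [0.5555, -0.2536, 0.1819]
tcp_rot: [-0.518, 3.098, -0.001]
force: [-0.6, 1.0, 0.5]
grip_width: 0.0855
gripper_force: 0.0
```

Call:
jog_arm:
  steps:
    - [[0,0,0],[0,0,0.4],1]
    - [[0,0,0],[0,0,0.7],1]
    - [[0,0,0],[0,0,0.83],1]
    - [[0,0,0],[0,0,0.85],1]
    - [[0,0,0],[0,0,0.85],1]
    - [[0,0,0],[0,0,0.85],0.5]
    - [[0,0,0],[0,0,0.85],0.5]
    - [[0,0,0],[0,0,0.85],0.41]
    - [[0,0,0],[0,0,0.85],0.41]
    - [[0,0,0],[0,0,0.85],0.41]

```text
time_s: 12.4
tool_pos: [0.5556, -0.2535, 0.1135]
tcp_rot: [-0.518, 3.098, -0.001]
force: [-0.2, -0.9, 3.9]
grip_width: 0.0353
gripper_force: 5.2
```

Call:
jog_arm:
  steps:
    - [[0,0,0],[0,0,-0.3],0.41]
    - [[0,0,0],[0,0,-0.7],0.41]
    - [[0,0,0],[0,0,-1],0.41]
    - [[0,0,0],[0,0,-1],0.41]

```text
time_s: 12.9
tool_pos: [0.5561, -0.254, 0.1946]
tcp_rot: [-0.518, 3.096, -0.004]
force: [0.2, 0.3, -1.1]
grip_width: 0.0351
gripper_force: 4.3
```

Call:
jog_arm:
  steps:
    - [[0,0,0],[0,0,-0.25],0.41]
    - [[0,0,0],[0,0.4,-0.25],0.41]
    - [[0,0,0],[0,1,-0.25],0.41]
    - [[0,0,0],[0,1,-0.25],0.41]

```text
time_s: 13.4
tool_pos: [0.528, -0.1749, 0.2121]
tcp_rot: [0.522, -3.096, -0.004]
force: [0.8, -0.0, 0.5]
grip_width: 0.0348
gripper_force: 4.3
```

Call:
jog_arm:
  steps:
    - [[0,0,0.02],[0.1,0.4,0],0.41]
    - [[0,0,0.04],[0.1,0.8,0],0.41]
    - [[0,0,0.0528],[0.1,0.8,0],0.41]
    - [[0,0,0.0528],[0.1,0.8,0],0.41]
    - [[0,0,0.0528],[0.1,0.8,0],0.41]

```text
time_s: 14.02
tool_pos: [0.5009, -0.1204, 0.2128]
tcp_rot: [0.001, -3.141, 0.0]
force: [-0.1, 0.2, -1.7]
grip_width: 0.0351
gripper_force: 4.3
```

```bash
sed -i 's/def fitlump(im,C,u,v,r=16,k=8)/def fitlump(im,C,u,v,r=18,k=8,lo=190)/; s/m=(h\[...,1\]<70)/m=((h[...,1]<70)\&(h[...,2]>lo))/; s/for z in(0,.012)/for z in(.012,)/; s/+\[u0,v0\]),.006)/+[u0,v0]),.012)/' fit.py
python3 - <<'E' 2>&1
from fit import *
L=[(.4956,-.121),(.501,-.019),(.480,.11),(.6275,-.095),(.614,.015)]
im,C,s=snap("wrist","w5"); print(s["tool_pos"],yawof(s),s["grip_width"])
for l in L:
    u=w2p(C,[*l,.012]); print(u.round(),end=" ")
    if 20<u[0]<490 and 20<u[1]<360: print([float(x) for x in fitlump(im,C,*u)])
a=np.load("w2.npy"); C=cam("wrist",dict(tool_pos=a[:3],tcp_rot=a[3:])); im=cv2.imread("pics/w2raw.png"); print("w2")
for l in L: print([float(x) for x in fitlump(im,C,*w2p(C,[*l,.012]))])
E
```

```text
[ 0.50093785 -0.12039535  0.2128404 ] -179.97308397803548 0.03507678251561891
[260. 163.] [0.4958, -0.1201, 166.7, 0.83]
[339. 167.] [0.5008, -0.0184, 31.8, 0.84]
[443. 151.] [0.4807, 0.1089, 5.0, 0.791]
[278. 253.] [0.6342, -0.1004, 24.3, 0.289]
[356. 245.] [0.6152, 0.0157, 147.3, 0.86]
w2
[0.4964, -0.12, 167.9, 0.744]
[0.501, -0.0184, 32.2, 0.81]
[0.4797, 0.109, 179.5, 0.755]
[0.629, -0.0936, 103.6, 0.803]
[0.6158, 0.0156, 144.5, 0.819]
```

View pics/w5.png

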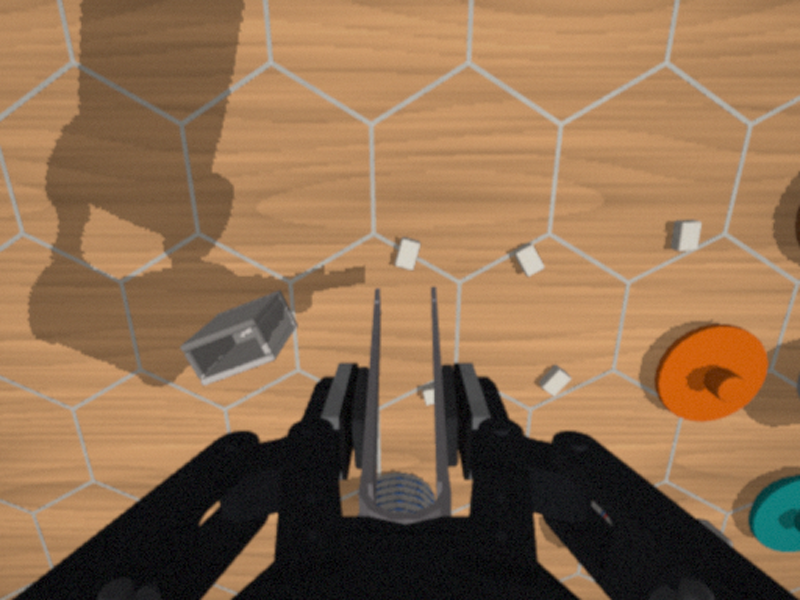

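The tongs hang straight in the fingers, tips at (377,290) and (434,290). Lump A is at (407,253), just beyond them. The one under the jaws is lump D.

```bash
python3 - <<'E' 2>&1
from h import *
C=cam("wrist"); k=1/1.5625; print(p2w(C,377*k,291*k,.105),p2w(C,434*k,291*k,.105)); go([.4958,-.1202,.110],167)
E
```

```text
[ 0.49818845 -0.13924612  0.105     ] [ 0.49814732 -0.10408709  0.105     ]
turn [-0.     -0.      0.0362] shift [0.064 0.002 1.285] n80 1.29
```

Call:
jog_arm:
  steps:
    - [[0,0,0.02],[0.05,0,0],0.41]
    - [[0,0,0.036],[0.05,0,0.3],0.41]
    - [[0,0,0.036],[0.05,0,0.8],0.41]
    - [[0,0,0.036],[0.05,0,1],0.41]
    - [[0,0,0.036],[0.05,0,1],0.41]

```text
time_s: 14.7
tool_pos: [0.4962, -0.1197, 0.132]
tcp_rot: [-0.354, -3.119, -0.001]
force: [0.5, -1.4, -0.5]
grip_width: 0.0351
gripper_force: 4.3
```

Call:
jog_arm:
  steps:
    - [[0,0,0],[0,0,0.15],0.41]
    - [[0,0,0],[0,0,0.25],0.41]
    - [[0,0,0],[0,0,0.275],0.41]
    - [[0,0,0],[0,0,0.275],0.41]
    - [[0,0,0],[0,0,0.275],0.38]
    - [[0,0,0],[0,0,0.275],0.35]
    - [[0,0,0],[0,0,0.275],0.33]
    - [[0,0,0],[0,0,0.275],0.33]
    - [[0,0,0],[0,0,0.275],0.33]

```text
time_s: 15.82
tool_pos: [0.4971, -0.1199, 0.1113]
tcp_rot: [0.355, 3.121, -0.0]
force: [0.5, -0.8, 1.5]
grip_width: 0.0291
gripper_force: 45.2
```

Call:
jog_arm:
  steps:
    - [[0,0,0],[0,0,-0.2],0.33]
    - [[0,0,0],[0,0,-0.6],0.33]
    - [[0,0,0],[0,0,-1],0.33]
    - [[0,0,0],[0,0,-1],0.33]

```text
time_s: 16.32
tool_pos: [0.4987, -0.1207, 0.1944]
tcp_rot: [0.354, 3.115, -0.004]
force: [0.0, 0.4, -1.6]
grip_width: 0.0291
gripper_force: 45.2
```

Call:
jog_arm:
  steps:
    - [[0,0,-0.02],[0,0,-0.3],0.33]
    - [[0,0,-0.036],[0,0,-0.48],0.33]
    - [[0,0,-0.036],[0,0,-0.48],0.33]

```text
time_s: 16.7
tool_pos: [0.4969, -0.1198, 0.2293]
tcp_rot: [0.002, 3.141, -0.0]
force: [-0.5, 0.2, -1.0]
grip_width: 0.0289
gripper_force: 45.1
```

Call:
jog_arm:
  steps:
    - [[0,0,0],[0,0.3,0],0.33]
    - [[0,0,0],[-0.28,0.97,0],0.33]
    - [[0,0,0],[-0.28,0.97,0],0.33]

```text
time_s: 17.08
tool_pos: [0.5189, -0.039, 0.2274]
tcp_rot: [0.004, -3.139, -0.003]
force: [-1.1, -0.1, -0.3]
grip_width: 0.0291
gripper_force: 45.3
```

Call:
jog_arm:
  steps:
    - [[0,0,0],[-0.1,0.5,0],0.33]
    - [[0,0,0],[-0.28,0.97,0],0.33]
    - [[0,0,0],[-0.28,0.97,0],0.33]

```text
time_s: 17.45
tool_pos: [0.5412, 0.0367, 0.2278]
tcp_rot: [0.002, -3.139, -0.001]
force: [-0.1, -0.1, -1.6]
grip_width: 0.0291
gripper_force: 45.4
```

Call:
jog_arm:
  steps:
    - [[0,0,0],[-0.1,0.5,0],0.33]
    - [[0,0,0],[-0.28,0.97,0],0.33]
    - [[0,0,0],[-0.28,0.97,0],0.33]

```text
time_s: 17.82
tool_pos: [0.5638, 0.1135, 0.2281]
tcp_rot: [0.001, -3.14, 0.0]
force: [-0.8, -0.6, -1.3]
grip_width: 0.029
gripper_force: 45.4
```

Call:
jog_arm:
  steps:
    - [[0,0,0],[-0.1,0.5,0],0.33]
    - [[0,0,0],[-0.28,0.97,0],0.33]
    - [[0,0,0],[-0.28,0.97,0],0.33]
    - [[0,0,0],[-0.28,0.97,0],0.33]

```text
time_s: 18.32
tool_pos: [0.5861, 0.1888, 0.2286]
tcp_rot: [-0.003, -3.14, 0.002]
force: [-0.3, -0.4, -0.1]
grip_width: 0.0296
gripper_force: 45.4
```

```bash
python3 - <<'E' 2>&1
from h import *
im,C,s=snap("wrist","w6"); print(s["tool_pos"],yawof(s),s["grip_width"]);go([.608,.266,.20],180)
E
```

```text
[0.58612768 0.18876548 0.22858437] 179.9012507854932 0.029570404086049086
turn [-0.0001 -0.0002 -0.0003] shift [-0.271  0.967  0.359] n80 0.97
```

View pics/w6.png

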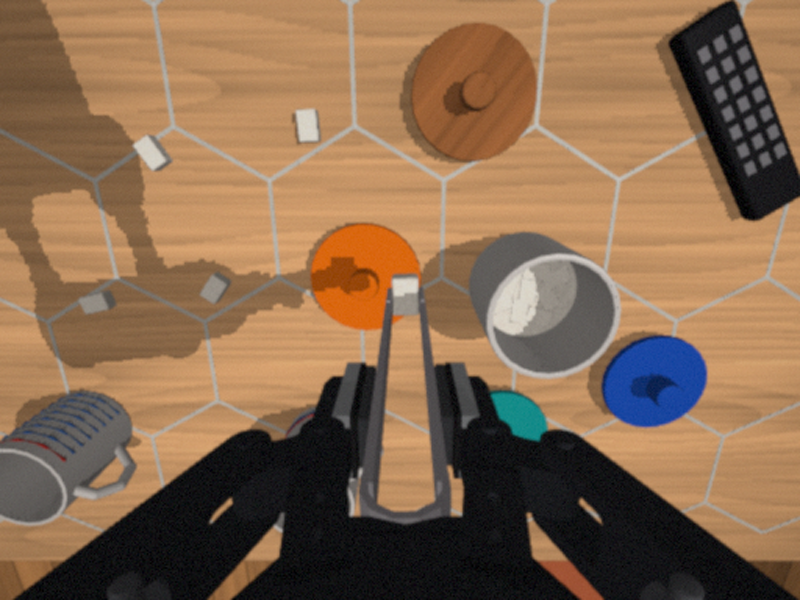

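The lump is held in the tips at (404,285). The jar rim is centred at about (553,313) with sugar visible inside, and the lid lies at (475,92).

```bash
python3 - <<'E' 2>&1
from h import *
C=cam("wrist"); k=1/1.5625
g=lambda u,v,z:p2w(C,u*k,v*k,z).round(4)
print("rim L R T B",g(486,313,.095),g(620,313,.095),g(553,248,.095),g(553,378,.095)); print("lump",g(404,283,.129)); print("knob",g(478,91,.042))
print("sugar far edge:",[g(577,275,z) for z in (.016,.033,.05)])
E
```

```text
rim L R T B [0.6074 0.243  0.095 ] [0.6075 0.3357 0.095 ] [0.5618 0.2844 0.095 ] [0.658  0.2948 0.095 ]
lump [0.5758 0.1865 0.129 ]
knob [0.4608 0.2383 0.042 ]
sugar far edge: [array([0.6017, 0.3354, 0.016 ]), array([0.5971, 0.3283, 0.033 ]), array([0.5925, 0.3212, 0.05  ])]
```

Call:
jog_arm:
  steps:
    - [[0,0,0],[-0.1,0.4,0],0.33]
    - [[0,0,0],[-0.34,0.97,0],0.33]
    - [[0,0,0],[-0.34,0.97,0],0.33]
    - [[0,0,0],[-0.34,0.97,0],0.33]

```text
time_s: 18.88
tool_pos: [0.6136, 0.2668, 0.2291]
tcp_rot: [-0.002, -3.141, 0.001]
force: [0.2, -0.3, -1.3]
grip_width: 0.0291
gripper_force: 45.5
```

Call:
jog_arm:
  steps:
    - [[0,0,0],[0,0,0.2],0.33]
    - [[0,0,0],[0,0,0.5],0.33]
    - [[0,0,0],[0,0,0.75],0.33]
    - [[0,0,0],[0,0,0.85],0.33]
    - [[0,0,0],[0,0,0.85],0.33]

```text
time_s: 19.5
tool_pos: [0.6133, 0.2679, 0.1606]
tcp_rot: [-0.001, -3.14, 0.001]
force: [0.3, 0.5, -0.7]
grip_width: 0.0294
gripper_force: 45.5
```

Call:
jog_arm:
  steps:
    - [[0,0,0],[0,0,0.02],0.33]
    - [[0,0,0],[0,0,0.04],0.33]
    - [[0,0,0],[0,0,0.06],0.33]
    - [[0,0,0],[0,0,0.06],0.33]

```text
time_s: 20.0
tool_pos: [0.6136, 0.2682, 0.1564]
tcp_rot: [-0.0, -3.141, 0.0]
force: [-0.3, -0.0, -1.0]
grip_width: 0.0291
gripper_force: 45.5
```

Call:
jog_arm:
  steps:
    - [[0,0,0],[0,0,0.03],0.33]
    - [[0,0,0],[0,0,0.06],0.33]
    - [[0,0,0],[0,0,0.09],0.33]
    - [[0,0,0],[0,0,0.09],0.33]

```text
time_s: 20.5
tool_pos: [0.6134, 0.2682, 0.1489]
tcp_rot: [-0.0, -3.141, 0.0]
force: [0.1, 0.0, -0.7]
grip_width: 0.0288
gripper_force: 45.5
```

Call:
jog_arm:
  steps:
    - [[0,0,0],[0,0,0.02],0.33]
    - [[0,0,0],[0,0,0.035],0.33]
    - [[0,0,0],[0,0,0.035],0.33]

```text
time_s: 20.88
tool_pos: [0.6136, 0.2682, 0.1463]
tcp_rot: [-0.0, -3.141, 0.0]
force: [0.3, 0.8, -1.0]
grip_width: 0.029
gripper_force: 45.5
```

Call:
jog_arm:
  steps:
    - [[0,0,0],[0,0,0.02],0.33]
    - [[0,0,0],[0,0,0.035],0.33]
    - [[0,0,0],[0,0,0.035],0.33]

```text
time_s: 21.25
tool_pos: [0.6135, 0.2682, 0.1435]
tcp_rot: [-0.0, -3.141, 0.0]
force: [-1.5, -0.8, -1.0]
grip_width: 0.029
gripper_force: 45.5
```

Call:
jog_arm:
  steps:
    - [[0,0,0],[0,0,0.015],0.33]
    - [[0,0,0],[0,0,0.025],0.33]
    - [[0,0,0],[0,0,0.025],0.33]

```text
time_s: 21.62
tool_pos: [0.6136, 0.2682, 0.1416]
tcp_rot: [-0.0, -3.141, 0.0]
force: [0.5, -0.2, -0.2]
grip_width: 0.0287
gripper_force: 45.5
```

Call:
jog_arm:
  steps:
    - [[0,0,0],[0,0,0.015],0.33]
    - [[0,0,0],[0,0,0.025],0.33]
    - [[0,0,0],[0,0,0.025],0.33]

```text
time_s: 22.0
tool_pos: [0.6138, 0.2682, 0.1399]
tcp_rot: [0.0, 3.141, -0.0]
force: [0.0, 0.3, 1.0]
grip_width: 0.0288
gripper_force: 45.6
```

Call:
jog_arm:
  steps:
    - [[0,0,0],[0,0,0.008],0.33]
    - [[0,0,0],[0,0,0.015],0.33]
    - [[0,0,0],[0,0,0.015],0.33]

```text
time_s: 22.38
tool_pos: [0.6141, 0.2683, 0.1398]
tcp_rot: [0.0, 3.14, 0.0]
force: [-1.9, -0.8, 5.7]
grip_width: 0.0289
gripper_force: 46.0
```

Call:
jog_arm:
  steps:
    - [[0,0,0],[0,0,0],0.35]
    - [[0,0,0],[0,0,0],0.365]
    - [[0,0,0],[0,0,0],0.365]
    - [[0,0,0],[0,0,-0.1],0.365]
    - [[0,0,0],[0,0,-0.4],0.365]
    - [[0,0,0],[0,0,-0.9],0.365]
    - [[0,0,0],[0,0,-1],0.365]

```text
time_s: 23.25
tool_pos: [0.6156, 0.2687, 0.2229]
tcp_rot: [0.0, 3.135, 0.003]
force: [0.6, -0.2, -0.8]
grip_width: 0.0314
gripper_force: 5.5
```

Call:
jog_arm:
  steps:
    - [[0,0,0],[0,0,-0.2],0.38]
    - [[0,0,0],[0.1,-0.4,-0.2],0.4]
    - [[0,0,0],[0.34,-0.9,-0.2],0.41]
    - [[0,0,0],[0.34,-0.9,-0.2],0.41]

```text
time_s: 23.75
tool_pos: [0.5848, 0.194, 0.233]
tcp_rot: [-0.004, -3.138, 0.002]
force: [0.5, 0.5, -0.3]
grip_width: 0.035
gripper_force: 4.3
```

Call:
jog_arm:
  steps:
    - [[0,0,0],[0.2,-0.5,0],0.41]
    - [[0,0,0],[0.34,-0.9,0],0.41]
    - [[0,0,0],[0.34,-0.9,0],0.41]

```text
time_s: 24.12
tool_pos: [0.5589, 0.1232, 0.2341]
tcp_rot: [-0.004, -3.141, -0.0]
force: [0.5, -0.0, -1.6]
grip_width: 0.0355
gripper_force: 4.3
```

Call:
jog_arm:
  steps:
    - [[0,0,0],[0.2,-0.5,0],0.41]
    - [[0,0,0],[0.34,-0.9,0],0.41]
    - [[0,0,0],[0.34,-0.9,0],0.41]

```text
time_s: 24.5
tool_pos: [0.5321, 0.0517, 0.2343]
tcp_rot: [-0.003, -3.141, -0.001]
force: [-0.0, -0.1, -1.1]
grip_width: 0.035
gripper_force: 4.3
```

Call:
jog_arm:
  steps:
    - [[0,0,0],[0.2,-0.5,0],0.41]
    - [[0,0,0],[0.34,-0.9,0],0.41]
    - [[0,0,0],[0.34,-0.9,0],0.41]
    - [[0,0,0],[0.34,-0.9,0],0.41]

```text
time_s: 25.0
tool_pos: [0.5054, -0.0185, 0.2345]
tcp_rot: [-0.001, 3.141, 0.001]
force: [0.1, -0.0, -1.7]
grip_width: 0.035
gripper_force: 4.3
```

```bash
cat > look.py <<'E'
from fit import *
import sys,ast
L=ast.literal_eval(sys.argv[1])
im,C,s=snap("wrist"); cv2.imwrite(sys.argv[2],im); print(s["tool_pos"].round(4),round(yawof(s),1),s["grip_width"])
for l in L:
    u=w2p(C,[*l,.012]); f=fitlump(im,C,*u); print(u.round(),[float(x) for x in f])
w=white(im,190,60,60,1500)
print([p2w(C,*c,.012)[:2].round(3).tolist() for c,a,p in w])
E
python3 look.py "[(.501,-.0184),(.4805,.109),(.6155,.0157)]" pics/l1.png
```

```text
[ 0.5054 -0.0185  0.2345] -180.0 0.03504313101545768
[260. 160.] [0.5005, -0.0179, 31.6, 0.829]
[356. 145.] [0.4808, 0.109, 0.1, 0.817]
[283. 235.] [0.6149, 0.0198, 163.1, 0.155]
[[0.48, 0.109], [0.501, -0.018]]
```

Call:
jog_arm:
  steps:
    - [[0,0,-0.03],[0.02,0.03,0],0.41]
    - [[0,0,-0.06],[0.02,0.03,0.3],0.41]
    - [[0,0,-0.089],[0.02,0.03,0.7],0.41]
    - [[0,0,-0.089],[0.02,0.03,1],0.41]
    - [[0,0,-0.089],[0.02,0.03,1],0.41]

```text
time_s: 25.68
tool_pos: [0.5019, -0.0158, 0.1525]
tcp_rot: [0.868, -3.015, -0.004]
force: [0.2, -0.1, 0.0]
grip_width: 0.035
gripper_force: 4.3
```

Call:
jog_arm:
  steps:
    - [[0,0,0],[0,0,0.3],0.41]
    - [[0,0,0],[0,0,0.5],0.41]
    - [[0,0,0],[0,0,0.54],0.41]
    - [[0,0,0],[0,0,0.54],0.41]
    - [[0,0,0],[0,0,0.54],0.38]
    - [[0,0,0],[0,0,0.54],0.35]
    - [[0,0,0],[0,0,0.54],0.33]
    - [[0,0,0],[0,0,0.54],0.33]
    - [[0,0,0],[0,0,0.54],0.33]

```text
time_s: 26.8
tool_pos: [0.5039, -0.0176, 0.1121]
tcp_rot: [-0.866, 3.018, -0.001]
force: [-0.6, 0.1, 6.2]
grip_width: 0.0294
gripper_force: 45.2
```

Call:
jog_arm:
  steps:
    - [[0,0,0],[0,0,-0.2],0.33]
    - [[0,0,0],[0,0,-0.6],0.33]
    - [[0,0,0],[0,0,-1],0.33]
    - [[0,0,0],[0,0,-1],0.33]

```text
time_s: 27.3
tool_pos: [0.5049, -0.0178, 0.1944]
tcp_rot: [-0.865, 3.015, -0.005]
force: [-1.0, -0.5, -2.1]
grip_width: 0.0296
gripper_force: 45.1
```

Call:
jog_arm:
  steps:
    - [[0,0,0.03],[0,0,-0.3],0.33]
    - [[0,0,0.06],[0,0,-0.48],0.33]
    - [[0,0,0.089],[0,0,-0.48],0.33]
    - [[0,0,0.089],[0,0,-0.48],0.33]
    - [[0,0,0.089],[0,0,-0.48],0.33]

```text
time_s: 27.92
tool_pos: [0.5026, -0.0172, 0.2286]
tcp_rot: [0.004, -3.14, -0.001]
force: [0.3, -0.5, -1.2]
grip_width: 0.0291
gripper_force: 45.1
```

Call:
jog_arm:
  steps:
    - [[0,0,0],[-0.1,0.4,0],0.33]
    - [[0,0,0],[-0.27,0.825,0],0.33]
    - [[0,0,0],[-0.27,0.825,0],0.33]

```text
time_s: 28.3
tool_pos: [0.5248, 0.0503, 0.229]
tcp_rot: [0.008, -3.14, -0.001]
force: [0.3, -0.5, -1.8]
grip_width: 0.0291
gripper_force: 45.2
```

Call:
jog_arm:
  steps:
    - [[0,0,0],[-0.1,0.4,0],0.33]
    - [[0,0,0],[-0.27,0.825,0],0.33]
    - [[0,0,0],[-0.27,0.825,0],0.33]

```text
time_s: 28.68
tool_pos: [0.5463, 0.1155, 0.2291]
tcp_rot: [0.005, -3.141, 0.0]
force: [-0.8, -1.2, -0.4]
grip_width: 0.0294
gripper_force: 45.2
```

Call:
jog_arm:
  steps:
    - [[0,0,0],[-0.1,0.4,0],0.33]
    - [[0,0,0],[-0.27,0.825,0],0.33]
    - [[0,0,0],[-0.27,0.825,0],0.33]
    - [[0,0,0],[-0.27,0.825,0],0.33]

```text
time_s: 29.18
tool_pos: [0.5677, 0.1792, 0.2293]
tcp_rot: [-0.001, -3.141, 0.002]
force: [0.8, -0.2, -0.8]
grip_width: 0.0288
gripper_force: 45.3
```

```bash
python3 - <<'E' 2>&1
from h import *
im,C,s=snap("wrist","w7"); print(s["tool_pos"],yawof(s),s["grip_width"]);go([.6125,.314,.16],180)
E
```

```text
[0.56769907 0.17920366 0.22932514] 179.9812812978472 0.028763969925388287
turn [-0.0001 -0.0001 -0.0001] shift [-0.559  1.687  0.866] n80 1.69
```

View pics/w7.png

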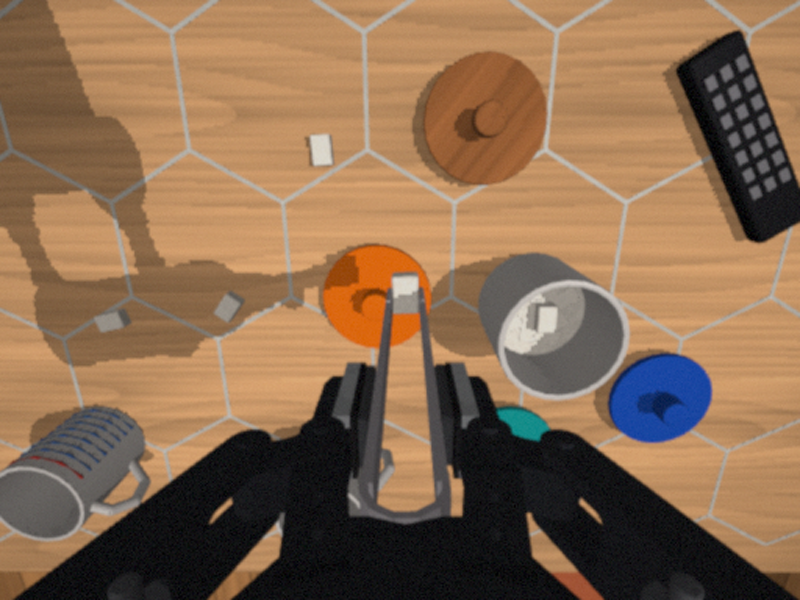

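Call:
jog_arm:
  steps:
    - [[0,0,0],[-0.1,0.4,0],0.33]
    - [[0,0,0],[-0.28,0.845,0],0.33]
    - [[0,0,0],[-0.28,0.845,0],0.33]

```text
time_s: 29.6
tool_pos: [0.5906, 0.2487, 0.2295]
tcp_rot: [0.002, -3.141, 0.0]
force: [-0.4, 0.0, -0.4]
grip_width: 0.0289
gripper_force: 45.3
```

Call:
jog_arm:
  steps:
    - [[0,0,0],[-0.1,0.4,0],0.33]
    - [[0,0,0],[-0.28,0.845,0],0.33]
    - [[0,0,0],[-0.28,0.845,0],0.33]
    - [[0,0,0],[-0.28,0.845,0],0.33]

```text
time_s: 30.1
tool_pos: [0.6128, 0.3142, 0.2296]
tcp_rot: [-0.002, -3.141, 0.002]
force: [0.4, 0.5, -0.6]
grip_width: 0.0294
gripper_force: 45.3
```

Call:
jog_arm:
  steps:
    - [[0,0,0],[0,0,0.3],0.33]
    - [[0,0,0],[0,0,0.7],0.33]
    - [[0,0,0],[0,0,0.95],0.33]
    - [[0,0,0],[0,0,1],0.33]
    - [[0,0,0],[0,0,1],0.33]
    - [[0,0,0],[0,0,1],0.33]

```text
time_s: 30.85
tool_pos: [0.6136, 0.3159, 0.1512]
tcp_rot: [0.0, 3.139, 0.001]
force: [-1.2, 0.5, -0.5]
grip_width: 0.0292
gripper_force: 45.1
```

```bash
python3 - <<'E' 2>&1
from h import *
s=arm.observe();print(s["tool_pos"],s["force"])
s["tool_pos"]=np.array([.5677,.1792,.22933]); s["tcp_rot"]=np.array([0,-np.pi,0]); C=cam("wrist",s)
print("A",p2w(C,546/1.5625,320/1.5625,.0405),"held",p2w(C,404/1.5625,293/1.5625,.1295))
E
```

```text
[0.61363575 0.31594818 0.15121464] [-1.1727043   0.45336664 -0.5055827 ]
A [0.6155603  0.29523923 0.0405    ] held [0.56370562 0.176983   0.1295    ]
```

Lump A lies near the jar's middle, at y about 0.295, not at the side where I set it. I'll place lump B on the free side instead.

Call:
jog_arm:
  steps:
    - [[0,0,0],[0,0,-0.3],0.33]
    - [[0,0,0],[0,-0.2,-0.4],0.33]
    - [[0,0,0],[0,-0.63,-0.4],0.33]
    - [[0,0,0],[0,-0.63,-0.4],0.33]
    - [[0,0,0],[0,-0.63,-0.2],0.33]
    - [[0,0,0],[0,-0.63,0],0.33]
    - [[0,0,0],[0,-0.63,0.04],0.33]
    - [[0,0,0],[0,-0.63,0.04],0.33]

```text
time_s: 31.85
tool_pos: [0.6124, 0.2657, 0.1455]
tcp_rot: [0.001, -3.14, 0.001]
force: [-0.3, -0.2, -1.9]
grip_width: 0.029
gripper_force: 45.0
```

Call:
jog_arm:
  steps:
    - [[0,0,0],[0,0,0.015],0.33]
    - [[0,0,0],[0,0,0.03],0.33]
    - [[0,0,0],[0,0,0.03],0.33]

```text
time_s: 32.22
tool_pos: [0.6129, 0.2654, 0.1443]
tcp_rot: [0.0, 3.141, 0.0]
force: [0.2, 0.9, -0.8]
grip_width: 0.0291
gripper_force: 45.0
```

Call:
jog_arm:
  steps:
    - [[0,0,0],[0,0,0.015],0.33]
    - [[0,0,0],[0,0,0.03],0.33]
    - [[0,0,0],[0,0,0.03],0.33]

```text
time_s: 32.6
tool_pos: [0.6127, 0.2654, 0.1415]
tcp_rot: [-0.0, -3.141, 0.0]
force: [0.5, 0.3, -0.5]
grip_width: 0.0292
gripper_force: 45.0
```

Call:
jog_arm:
  steps:
    - [[0,0,0],[0,0,0.01],0.33]
    - [[0,0,0],[0,0,0.02],0.33]
    - [[0,0,0],[0,0,0.02],0.33]

```text
time_s: 32.98
tool_pos: [0.613, 0.2654, 0.1405]
tcp_rot: [0.0, 3.141, 0.0]
force: [-0.7, -0.4, 0.5]
grip_width: 0.0292
gripper_force: 45.3
```

Call:
jog_arm:
  steps:
    - [[0,0,0],[0,0,0.007],0.33]
    - [[0,0,0],[0,0,0.013],0.33]
    - [[0,0,0],[0,0,0.013],0.33]

```text
time_s: 33.35
tool_pos: [0.6132, 0.2654, 0.1401]
tcp_rot: [0.0, 3.141, -0.0]
force: [-1.5, -1.6, 5.4]
grip_width: 0.0287
gripper_force: 45.5
```

Call:
jog_arm:
  steps:
    - [[0,0,0],[0,0,0],0.35]
    - [[0,0,0],[0,0,0],0.365]
    - [[0,0,0],[0,0,0],0.365]
    - [[0,0,0],[0,0,-0.04],0.365]
    - [[0,0,0],[0,0,-0.1],0.365]
    - [[0,0,0],[0,0,-0.4],0.365]
    - [[0,0,0],[0,0,-0.9],0.365]
    - [[0,0,0],[0,0,-1],0.365]

```text
time_s: 34.35
tool_pos: [0.6148, 0.2659, 0.2233]
tcp_rot: [0.0, 3.135, 0.003]
force: [0.6, 0.6, -0.8]
grip_width: 0.0311
gripper_force: 5.5
```

Call:
jog_arm:
  steps:
    - [[0,0,0],[0,0,-0.2],0.38]
    - [[0,0,0],[0.1,-0.1,-0.2],0.4]
    - [[0,0,0],[0.6,-0.6,-0.2],0.41]
    - [[0,0,0],[0.6,-0.6,-0.2],0.41]
    - [[0,0,0],[0.6,-0.6,-0.2],0.41]

```text
time_s: 34.98
tool_pos: [0.5645, 0.2171, 0.2345]
tcp_rot: [-0.001, -3.141, -0.0]
force: [-0.4, 0.1, -0.6]
grip_width: 0.035
gripper_force: 4.3
```

```bash
cat > jar.py <<'E'
from h import *
import sys
im,C,s=snap("wrist"); print(s["tool_pos"].round(4),round(yawof(s),1))
c=w2p(C,[.609,.2895,.06]).astype(int); x0,y0=max(0,c[0]-60),max(0,c[1]-60); x0=min(x0,512-120)
cr=im[y0:y0+120,x0:x0+120]; cv2.imwrite(sys.argv[1],cv2.resize(cr,None,fx=5,fy=5,interpolation=cv2.INTER_CUBIC)); print("origin",x0,y0)
np.save("jar.npy",np.array([*s["tool_pos"],*s["tcp_rot"]]))
E
python3 jar.py pics/j1.png
```

```text
[0.5645 0.2171 0.2345] 180.0
origin 258 146
```

View pics/j1.png

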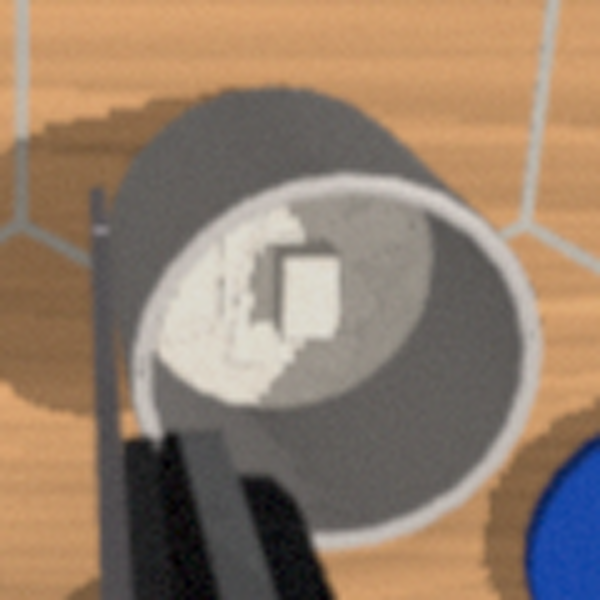

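The crop shows one lump clearly at (311,297) on the sugar. The lit left part hides any other lump, apart from faint edges near (235,300). I'll check the geometry.

```bash
python3 - <<'E' 2>&1
from h import *
a=np.load("jar.npy"); C=cam("wrist",dict(tool_pos=a[:3],tcp_rot=a[3:]))
g=lambda x,y,z:p2w(C,258+x/5-.4,146+y/5-.4,z).round(4)
print("lump",g(311,297,.0405),"corners",[g(*q,.0405) for q in [(283,257),(338,257),(338,335),(283,335)]]); print("rim",g(145,370,.095),g(530,340,.095),g(340,182,.095),g(340,540,.095))
print("floor right edge",g(432,260,.0285),"top",g(350,193,.0285))
for X in [(.609,.265),(.609,.2895)]:
  for dx,dy in [(-.012,-.008),(.012,-.008),(.012,.008),(-.012,.008)]: print(((w2p(C,[X[0]+dx,X[1]+dy,.0405])-[258,146])*5+2).round(),end=" ")
  print()
im=cv2.imread("pics/j1.png"); cr=im[190:430,140:440]; g2=cv2.createCLAHE(8,(4,4)).apply(cr[...,1]); cv2.imwrite("pics/j1c.png",cv2.resize(np.clip((cr.astype(float)-150)*3,0,255).astype(np.uint8),None,fx=2,fy=2))
E
```

```text
lump [0.6146 0.2957 0.0405] corners [array([0.6033, 0.2875, 0.0405]), array([0.6033, 0.302 , 0.0405]), array([0.6255, 0.3037, 0.0405]), array([0.6255, 0.289 , 0.0405])]
rim [0.6111 0.2464 0.095 ] [0.6037 0.3326 0.095 ] [0.5667 0.2871 0.095 ] [0.6549 0.2939 0.095 ]
floor right edge [0.6085 0.3307 0.0285] top [0.5894 0.3069 0.0285]
[168. 234.] [164. 319.] [224. 319.] [229. 234.] 
[261. 234.] [256. 319.] [316. 319.] [323. 234.]
```

View pics/j1c.png

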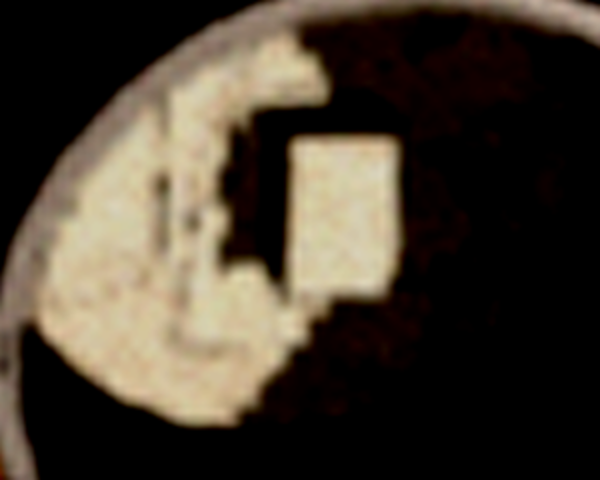

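The bench geometry matches: sugar top at about 28 mm, lump A flat at (0.6146, 0.2957), and lump B's edge where it was set. Next is lump C.

Call:
jog_arm:
  steps:
    - [[0,0,0],[0.3,-0.4,0],0.41]
    - [[0,0,0],[0.7,-0.9,0],0.41]
    - [[0,0,0],[0.7,-0.9,0],0.41]

```text
time_s: 35.4
tool_pos: [0.5079, 0.1441, 0.2347]
tcp_rot: [-0.003, -3.141, 0.001]
force: [0.2, -0.2, -1.0]
grip_width: 0.0352
gripper_force: 4.3
```

Call:
jog_arm:
  steps:
    - [[0,0,0],[0.2,-0.3,0],0.41]
    - [[0,0,0],[0.3,-0.45,0],0.41]
    - [[0,0,0],[0.3,-0.45,0],0.41]
    - [[0,0,0],[0.3,-0.45,0],0.41]

```text
time_s: 35.9
tool_pos: [0.4855, 0.11, 0.2353]
tcp_rot: [-0.0, 3.141, 0.001]
force: [-0.5, 0.1, -1.5]
grip_width: 0.0352
gripper_force: 4.3
```

```bash
python3 look.py "[(.4805,.109),(.6155,.0157)]" pics/l2.png; python3 -c "
from h import *
go([.4842,.109,.113],180)"
```

```text
[0.4855 0.11   0.2353] -180.0 0.035215960666546045
[260. 159.] [0.4807, 0.1093, 2.6, 0.866]
[198. 247.] [0.6137, 0.0148, 140.9, 0.62]
[[0.48, 0.11], [0.614, 0.015], [0.628, -0.093], [0.64, 0.306]]
turn [0.0001 0.0001 0.0001] shift [ 0.016 -0.013  1.527] n80 1.53
```

Call:
jog_arm:
  steps:
    - [[0,0,0],[0.015,-0.01,0.3],0.41]
    - [[0,0,0],[0.015,-0.01,0.7],0.41]
    - [[0,0,0],[0.015,-0.01,1],0.41]
    - [[0,0,0],[0.015,-0.01,1],0.41]

```text
time_s: 36.45
tool_pos: [0.4822, 0.1091, 0.1531]
tcp_rot: [0.001, -3.137, -0.0]
force: [0.1, 0.3, -1.0]
grip_width: 0.0349
gripper_force: 4.3
```

Call:
jog_arm:
  steps:
    - [[0,0,0],[0,0,0.3],0.41]
    - [[0,0,0],[0,0,0.49],0.41]
    - [[0,0,0],[0,0,0.52],0.41]
    - [[0,0,0],[0,0,0.52],0.41]
    - [[0,0,0],[0,0,0.52],0.38]
    - [[0,0,0],[0,0,0.52],0.35]
    - [[0,0,0],[0,0,0.52],0.33]
    - [[0,0,0],[0,0,0.52],0.33]
    - [[0,0,0],[0,0,0.52],0.33]

```text
time_s: 37.58
tool_pos: [0.4843, 0.1086, 0.1142]
tcp_rot: [0.0, 3.14, -0.0]
force: [0.3, -0.8, 5.2]
grip_width: 0.0294
gripper_force: 44.8
```

Call:
jog_arm:
  steps:
    - [[0,0,0],[0,0,-0.2],0.33]
    - [[0,0,0],[0,0,-0.6],0.33]
    - [[0,0,0],[0,0,-1],0.33]
    - [[0,0,0],[0,0,-1],0.33]

```text
time_s: 38.08
tool_pos: [0.4854, 0.1087, 0.1965]
tcp_rot: [0.0, 3.136, -0.0]
force: [0.6, 0.7, -0.9]
grip_width: 0.0294
gripper_force: 44.7
```

Call:
jog_arm:
  steps:
    - [[0,0,0],[0,0,-0.3],0.33]
    - [[0,0,0],[-0.1,0.3,-0.46],0.33]
    - [[0,0,0],[-0.425,0.755,-0.46],0.33]
    - [[0,0,0],[-0.425,0.755,-0.46],0.33]

```text
time_s: 38.58
tool_pos: [0.5175, 0.1706, 0.2285]
tcp_rot: [0.003, -3.139, -0.0]
force: [-0.7, -0.8, -1.1]
grip_width: 0.0291
gripper_force: 44.7
```

Call:
jog_arm:
  steps:
    - [[0,0,0],[-0.2,0.4,0],0.33]
    - [[0,0,0],[-0.425,0.755,0],0.33]
    - [[0,0,0],[-0.425,0.755,0],0.33]

```text
time_s: 38.95
tool_pos: [0.5511, 0.23, 0.2286]
tcp_rot: [0.002, -3.139, 0.001]
force: [-0.3, 0.1, -0.6]
grip_width: 0.0294
gripper_force: 44.8
```

Call:
jog_arm:
  steps:
    - [[0,0,0],[-0.2,0.4,0],0.33]
    - [[0,0,0],[-0.425,0.755,0],0.33]
    - [[0,0,0],[-0.425,0.755,0],0.33]
    - [[0,0,0],[-0.425,0.755,0],0.33]

```text
time_s: 39.45
tool_pos: [0.5849, 0.2884, 0.2296]
tcp_rot: [-0.001, -3.14, 0.002]
force: [-0.0, -0.3, -0.2]
grip_width: 0.0291
gripper_force: 44.9
```

```bash
python3 -c "
from h import *
s=arm.observe();print(s['tool_pos'],s['grip_width']);go([.586,.290,.147],180)"
```

```text
[0.58486015 0.28842877 0.22955541] 0.02908685249309018
turn [-0.0002 -0.0003 -0.0001] shift [-0.016  0.021  1.032] n80 1.03
```

Call:
jog_arm:
  steps:
    - [[0,0,0],[-0.015,0.02,0.3],0.33]
    - [[0,0,0],[-0.015,0.02,0.7],0.33]
    - [[0,0,0],[-0.015,0.02,0.93],0.33]
    - [[0,0,0],[-0.015,0.02,1],0.33]
    - [[0,0,0],[-0.015,0.02,1],0.33]

```text
time_s: 40.08
tool_pos: [0.5869, 0.291, 0.1506]
tcp_rot: [-0.001, -3.142, 0.0]
force: [1.3, 0.6, -1.3]
grip_width: 0.0289
gripper_force: 44.0
```

Call:
jog_arm:
  steps:
    - [[0,0,0],[0,0,0.02],0.33]
    - [[0,0,0],[0,0,0.03],0.33]
    - [[0,0,0],[0,0,0.03],0.33]

```text
time_s: 40.45
tool_pos: [0.5869, 0.2916, 0.1482]
tcp_rot: [0.0, 3.141, 0.0]
force: [1.3, 0.9, -0.2]
grip_width: 0.0293
gripper_force: 44.1
```

Call:
jog_arm:
  steps:
    - [[0,0,0],[0,0,0.015],0.33]
    - [[0,0,0],[0,0,0.025],0.33]
    - [[0,0,0],[0,0,0.025],0.33]

```text
time_s: 40.83
tool_pos: [0.5869, 0.2915, 0.1458]
tcp_rot: [0.0, 3.142, 0.0]
force: [1.5, 0.2, -1.3]
grip_width: 0.029
gripper_force: 44.1
```

Call:
jog_arm:
  steps:
    - [[0,0,0],[0,0,0.015],0.33]
    - [[0,0,0],[0,0,0.025],0.33]
    - [[0,0,0],[0,0,0.025],0.33]

```text
time_s: 41.2
tool_pos: [0.5869, 0.2914, 0.1438]
tcp_rot: [0.0, 3.142, -0.0]
force: [1.7, 0.5, -0.8]
grip_width: 0.0294
gripper_force: 44.1
```

Call:
jog_arm:
  steps:
    - [[0,0,0],[0,0,0.007],0.33]
    - [[0,0,0],[0,0,0.013],0.33]
    - [[0,0,0],[0,0,0.013],0.33]

```text
time_s: 41.58
tool_pos: [0.5869, 0.2914, 0.1428]
tcp_rot: [0.0, 3.142, -0.0]
force: [0.0, 0.5, -1.0]
grip_width: 0.0294
gripper_force: 44.1
```

Call:
jog_arm:
  steps:
    - [[0,0,0],[0,0,0.01],0.33]
    - [[0,0,0],[0,0,0.018],0.33]
    - [[0,0,0],[0,0,0.018],0.33]

```text
time_s: 41.95
tool_pos: [0.5872, 0.2915, 0.1425]
tcp_rot: [0.0, 3.141, 0.0]
force: [-0.7, -0.6, 3.9]
grip_width: 0.0291
gripper_force: 44.6
```

Call:
jog_arm:
  steps:
    - [[0,0,0],[0,0,0.007],0.33]
    - [[0,0,0],[0,0,0.013],0.33]
    - [[0,0,0],[0,0,0.013],0.33]

```text
time_s: 42.32
tool_pos: [0.5871, 0.2914, 0.1407]
tcp_rot: [0.0, 3.141, 0.0]
force: [0.1, -0.7, 4.9]
grip_width: 0.0291
gripper_force: 44.6
```

Call:
jog_arm:
  steps:
    - [[0,0,0],[0,0,0],0.35]
    - [[0,0,0],[0,0,0],0.365]
    - [[0,0,0],[0,0,0],0.365]
    - [[0,0,0],[0,0,-0.04],0.365]
    - [[0,0,0],[0,0,-0.1],0.365]
    - [[0,0,0],[0,0,-0.4],0.365]
    - [[0,0,0],[0,0,-0.9],0.365]
    - [[0,0,0],[0,0,-1],0.365]

```text
time_s: 43.32
tool_pos: [0.5888, 0.292, 0.2246]
tcp_rot: [0.0, 3.135, 0.003]
force: [0.5, 0.1, -0.4]
grip_width: 0.0312
gripper_force: 5.4
```

Call:
jog_arm:
  steps:
    - [[0,0,0],[0,0,-0.2],0.38]
    - [[0,0,0],[0,-0.1,-0.2],0.4]
    - [[0,0,0],[-0.1,-0.6,-0.2],0.41]
    - [[0,0,0],[-0.1,-0.87,-0.2],0.41]
    - [[0,0,0],[-0.1,-0.87,-0.2],0.41]

```text
time_s: 43.95
tool_pos: [0.5945, 0.2203, 0.2355]
tcp_rot: [-0.004, -3.14, 0.0]
force: [-1.0, 0.6, -0.5]
grip_width: 0.0352
gripper_force: 4.3
```

Call:
jog_arm:
  steps:
    - [[0,0,0],[-0.05,-0.4,0],0.41]
    - [[0,0,0],[-0.1,-0.87,0],0.41]
    - [[0,0,0],[-0.1,-0.87,0],0.41]

```text
time_s: 44.32
tool_pos: [0.6029, 0.1509, 0.236]
tcp_rot: [-0.004, -3.141, -0.0]
force: [0.7, -0.4, 0.2]
grip_width: 0.0349
gripper_force: 4.3
```

Call:
jog_arm:
  steps:
    - [[0,0,0],[-0.05,-0.4,0],0.41]
    - [[0,0,0],[-0.1,-0.87,0],0.41]
    - [[0,0,0],[-0.1,-0.87,0],0.41]

```text
time_s: 44.7
tool_pos: [0.6109, 0.0819, 0.236]
tcp_rot: [-0.003, -3.141, -0.001]
force: [-0.4, 0.1, -2.0]
grip_width: 0.0348
gripper_force: 4.3
```

Call:
jog_arm:
  steps:
    - [[0,0,0],[-0.05,-0.4,0],0.41]
    - [[0,0,0],[-0.1,-0.87,0],0.41]
    - [[0,0,0],[-0.1,-0.87,0],0.41]
    - [[0,0,0],[-0.1,-0.87,0],0.41]

```text
time_s: 45.2
tool_pos: [0.6187, 0.0147, 0.2362]
tcp_rot: [0.001, -3.141, -0.002]
force: [0.4, 0.4, -0.8]
grip_width: 0.0347
gripper_force: 4.3
```

```bash
python3 look.py "[(.615,.0155),(.6285,-.0937)]" pics/l3.png; python3 -c "
from h import *
go([.618,.0135,.1145],144)"
```

```text
[0.6187 0.0147 0.2362] -179.9 0.03469521295368885
[261. 160.] [0.6159, 0.0159, 143.2, 0.862]
[182. 170.] [0.629, -0.0934, 100.0, 0.773]
[[0.617, 0.322], [0.615, 0.016], [0.628, -0.093]]
turn [ 1.000e-04 -1.000e-04  1.002e-01] shift [ 0.008 -0.018  1.522] n80 1.52
```

Call:
jog_arm:
  steps:
    - [[0,0,0.03],[0.01,-0.015,0],0.41]
    - [[0,0,0.055],[0.01,-0.015,0.3],0.41]
    - [[0,0,0.08],[0.01,-0.015,0.7],0.41]
    - [[0,0,0.1],[0.01,-0.015,1],0.41]
    - [[0,0,0.1],[0.01,-0.015,1],0.41]
    - [[0,0,0.1],[0.01,-0.015,1],0.41]

```text
time_s: 46.0
tool_pos: [0.6187, 0.0125, 0.1577]
tcp_rot: [0.966, 2.987, 0.001]
force: [0.1, -0.2, -0.5]
grip_width: 0.035
gripper_force: 4.3
```

Call:
jog_arm:
  steps:
    - [[0,0,0],[0,0,0.3],0.41]
    - [[0,0,0],[0,0,0.49],0.41]
    - [[0,0,0],[0,0,0.52],0.41]
    - [[0,0,0],[0,0,0.52],0.41]
    - [[0,0,0],[0,0,0.52],0.38]
    - [[0,0,0],[0,0,0.52],0.35]
    - [[0,0,0],[0,0,0.52],0.33]
    - [[0,0,0],[0,0,0.52],0.33]
    - [[0,0,0],[0,0,0.52],0.33]

```text
time_s: 47.12
tool_pos: [0.6186, 0.0117, 0.1155]
tcp_rot: [0.971, 2.986, 0.0]
force: [1.1, -0.5, 3.2]
grip_width: 0.0291
gripper_force: 43.6
```

Call:
jog_arm:
  steps:
    - [[0,0,0],[0,0,-0.2],0.33]
    - [[0,0,0],[0,0,-0.6],0.33]
    - [[0,0,0],[0,0,-1],0.33]
    - [[0,0,0],[0,0,-1],0.33]

```text
time_s: 47.62
tool_pos: [0.62, 0.0115, 0.1986]
tcp_rot: [0.969, 2.982, 0.001]
force: [0.2, 0.8, -1.0]
grip_width: 0.029
gripper_force: 43.5
```

Call:
jog_arm:
  steps:
    - [[0,0,-0.03],[0,0,-0.3],0.33]
    - [[0,0,-0.055],[0,0,-0.48],0.33]
    - [[0,0,-0.08],[0,0,-0.48],0.33]
    - [[0,0,-0.1],[0,0,-0.48],0.33]
    - [[0,0,-0.1],[0,0,-0.48],0.33]
    - [[0,0,-0.1],[0,0,-0.48],0.33]

```text
time_s: 48.38
tool_pos: [0.6175, 0.0119, 0.2322]
tcp_rot: [-0.004, -3.14, -0.0]
force: [0.3, -0.5, -0.8]
grip_width: 0.0288
gripper_force: 43.4
```

Call:
jog_arm:
  steps:
    - [[0,0,0],[0,0.4,0],0.33]
    - [[0,0,0],[0,0.88,0],0.33]
    - [[0,0,0],[0,0.88,0],0.33]

```text
time_s: 48.75
tool_pos: [0.6176, 0.0846, 0.2327]
tcp_rot: [0.003, -3.141, -0.001]
force: [-0.4, -0.6, -0.5]
grip_width: 0.029
gripper_force: 43.6
```

Call:
jog_arm:
  steps:
    - [[0,0,0],[0,0.4,0],0.33]
    - [[0,0,0],[0,0.88,0],0.33]
    - [[0,0,0],[0,0.88,0],0.33]

```text
time_s: 49.12
tool_pos: [0.6177, 0.1541, 0.2328]
tcp_rot: [0.002, -3.141, -0.0]
force: [-0.0, -0.5, -1.1]
grip_width: 0.0289
gripper_force: 43.6
```

Call:
jog_arm:
  steps:
    - [[0,0,0],[0.2,0.4,0],0.33]
    - [[0,0,0],[0.4,0.78,0],0.33]
    - [[0,0,0],[0.4,0.78,0],0.33]
    - [[0,0,0],[0.4,0.78,0],0.33]

```text
time_s: 49.62
tool_pos: [0.5865, 0.2136, 0.2331]
tcp_rot: [0.002, 3.141, -0.001]
force: [0.6, -0.3, -1.1]
grip_width: 0.0293
gripper_force: 43.7
```

```bash
python3 jar.py pics/j2.png; python3 -c "
from h import *
s=arm.observe();print(s['grip_width']);go([.618,.296,.165],180)"
```

```text
[0.5865 0.2136 0.2331] 179.9
origin 262 129
0.02940505807465391
turn [-0.0001  0.     -0.0003] shift [-0.39   1.032  0.85 ] n80 1.03
```

View pics/j2.png

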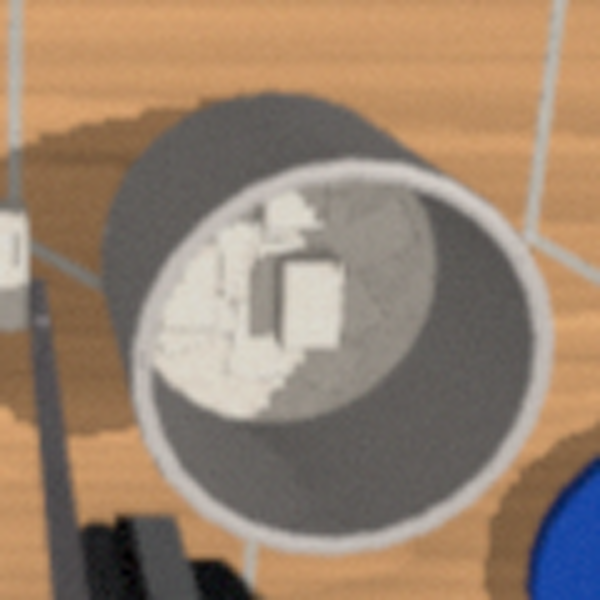

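Lump A is still at (313,305), and C is partly visible behind the near rim at (292,210). I set lump E on top of A.

Call:
jog_arm:
  steps:
    - [[0,0,0],[-0.2,0.5,0],0.33]
    - [[0,0,0],[-0.41,1,0],0.33]
    - [[0,0,0],[-0.41,1,0],0.33]
    - [[0,0,0],[-0.41,1,0],0.33]

```text
time_s: 50.18
tool_pos: [0.6193, 0.2937, 0.2328]
tcp_rot: [-0.002, -3.141, 0.001]
force: [0.3, -0.6, -0.7]
grip_width: 0.029
gripper_force: 43.7
```

Call:
jog_arm:
  steps:
    - [[0,0,0],[0,0.02,0.3],0.33]
    - [[0,0,0],[0,0.02,0.6],0.33]
    - [[0,0,0],[0,0.02,0.8],0.33]
    - [[0,0,0],[0,0.02,0.85],0.33]
    - [[0,0,0],[0,0.02,0.85],0.33]

```text
time_s: 50.8
tool_pos: [0.6192, 0.2963, 0.1657]
tcp_rot: [0.001, 3.141, 0.0]
force: [0.1, -0.6, -1.3]
grip_width: 0.029
gripper_force: 43.7
```

Call:
jog_arm:
  steps:
    - [[0,0,0],[0,0,0.015],0.33]
    - [[0,0,0],[0,0,0.03],0.33]
    - [[0,0,0],[0,0,0.03],0.33]

```text
time_s: 51.18
tool_pos: [0.6189, 0.2967, 0.1629]
tcp_rot: [0.0, 3.141, 0.0]
force: [0.5, -0.2, -1.1]
grip_width: 0.029
gripper_force: 43.7
```

Call:
jog_arm:
  steps:
    - [[0,0,0],[0,0,0.015],0.33]
    - [[0,0,0],[0,0,0.025],0.33]
    - [[0,0,0],[0,0,0.025],0.33]

```text
time_s: 51.55
tool_pos: [0.6188, 0.2966, 0.1606]
tcp_rot: [-0.0, -3.141, 0.0]
force: [-0.3, 0.0, -0.3]
grip_width: 0.0292
gripper_force: 43.7
```

Call:
jog_arm:
  steps:
    - [[0,0,0],[0,0,0.01],0.33]
    - [[0,0,0],[0,0,0.02],0.33]
    - [[0,0,0],[0,0,0.02],0.33]

```text
time_s: 51.92
tool_pos: [0.6188, 0.2966, 0.159]
tcp_rot: [-0.0, -3.141, 0.0]
force: [-0.0, -0.9, -0.7]
grip_width: 0.0294
gripper_force: 43.7
```

Call:
jog_arm:
  steps:
    - [[0,0,0],[0,0,0.01],0.33]
    - [[0,0,0],[0,0,0.02],0.33]
    - [[0,0,0],[0,0,0.02],0.33]

```text
time_s: 52.3
tool_pos: [0.6188, 0.2966, 0.1574]
tcp_rot: [-0.0, -3.141, 0.0]
force: [0.3, -0.8, -0.1]
grip_width: 0.0295
gripper_force: 43.7
```

Call:
jog_arm:
  steps:
    - [[0,0,0],[0,0,0.006],0.33]
    - [[0,0,0],[0,0,0.012],0.33]
    - [[0,0,0],[0,0,0.012],0.33]

```text
time_s: 52.68
tool_pos: [0.6188, 0.2966, 0.1565]
tcp_rot: [-0.0, -3.141, 0.0]
force: [1.1, -0.1, -1.2]
grip_width: 0.029
gripper_force: 43.7
```

Call:
jog_arm:
  steps:
    - [[0,0,0],[0,0,0.008],0.33]
    - [[0,0,0],[0,0,0.015],0.33]
    - [[0,0,0],[0,0,0.015],0.33]

```text
time_s: 53.05
tool_pos: [0.6191, 0.2967, 0.1559]
tcp_rot: [0.0, 3.141, 0.0]
force: [-1.8, 0.5, 1.1]
grip_width: 0.0295
gripper_force: 44.0
```

Call:
jog_arm:
  steps:
    - [[0,0,0],[0,0,0.006],0.33]
    - [[0,0,0],[0,0,0.012],0.33]
    - [[0,0,0],[0,0,0.012],0.33]

```text
time_s: 53.42
tool_pos: [0.6194, 0.2967, 0.1558]
tcp_rot: [0.0, 3.14, 0.0]
force: [-1.6, -0.7, 6.4]
grip_width: 0.0288
gripper_force: 44.4
```

Call:
jog_arm:
  steps:
    - [[0,0,0],[0,0,0],0.35]
    - [[0,0,0],[0,0,0],0.365]
    - [[0,0,0],[0,0,0],0.365]
    - [[0,0,0],[0,0,-0.04],0.365]
    - [[0,0,0],[0,0,-0.1],0.365]
    - [[0,0,0],[0,0,-0.4],0.365]
    - [[0,0,0],[0,0,-0.9],0.365]
    - [[0,0,0],[0,0,-1],0.365]

```text
time_s: 54.42
tool_pos: [0.6207, 0.2972, 0.2388]
tcp_rot: [0.0, 3.135, 0.003]
force: [0.1, 0.5, -0.3]
grip_width: 0.031
gripper_force: 5.4
```

Call:
jog_arm:
  steps:
    - [[0,0,0],[0,-0.4,0],0.38]
    - [[0,0,0],[-0.03,-0.97,0],0.41]
    - [[0,0,0],[-0.03,-0.97,0],0.41]

```text
time_s: 54.8
tool_pos: [0.6212, 0.2162, 0.2332]
tcp_rot: [-0.006, -3.14, 0.002]
force: [-0.6, -0.1, -0.9]
grip_width: 0.0352
gripper_force: 4.3
```

Call:
jog_arm:
  steps:
    - [[0,0,0],[0,-0.5,0],0.41]
    - [[0,0,0],[-0.03,-0.97,0],0.41]
    - [[0,0,0],[-0.03,-0.97,0],0.41]

```text
time_s: 55.18
tool_pos: [0.6236, 0.1398, 0.2335]
tcp_rot: [-0.005, -3.14, 0.0]
force: [0.2, 0.4, -0.4]
grip_width: 0.0347
gripper_force: 4.3
```

Call:
jog_arm:
  steps:
    - [[0,0,0],[0,-0.5,0],0.41]
    - [[0,0,0],[-0.03,-0.97,0],0.41]
    - [[0,0,0],[-0.03,-0.97,0],0.41]

```text
time_s: 55.55
tool_pos: [0.6261, 0.0629, 0.2338]
tcp_rot: [-0.004, -3.141, -0.0]
force: [-0.7, -0.1, -0.8]
grip_width: 0.035
gripper_force: 4.3
```

Call:
jog_arm:
  steps:
    - [[0,0,0],[0,-0.5,0],0.41]
    - [[0,0,0],[-0.03,-0.97,0],0.41]
    - [[0,0,0],[-0.03,-0.97,0],0.41]

```text
time_s: 55.92
tool_pos: [0.6286, -0.0142, 0.2339]
tcp_rot: [-0.003, -3.141, -0.001]
force: [0.4, 0.2, -0.5]
grip_width: 0.0349
gripper_force: 4.3
```

Call:
jog_arm:
  steps:
    - [[0,0,0],[0,-0.5,0],0.41]
    - [[0,0,0],[-0.03,-0.97,0],0.41]
    - [[0,0,0],[-0.03,-0.97,0],0.41]
    - [[0,0,0],[-0.03,-0.97,0],0.41]

```text
time_s: 56.42
tool_pos: [0.6309, -0.0893, 0.2341]
tcp_rot: [0.002, -3.141, -0.002]
force: [0.8, 0.0, -1.6]
grip_width: 0.0348
gripper_force: 4.3
```

```bash
python3 look.py "[(.6288,-.0934)]" pics/l4.png; python3 -c "
from h import *
go([.6298,-.0972,.116],102)"
```

```text
[ 0.6309 -0.0893  0.2341] -179.9 0.03478694168818596
[257. 162.] [0.6289, -0.093, 101.4, 0.871]
[[0.628, -0.093]]
turn [ 1.000e-04 -1.000e-04  2.169e-01] shift [ 0.014 -0.101  1.477] n80 1.48
```

Call:
jog_arm:
  steps:
    - [[0,0,0.028],[0.014,-0.1,0],0.41]
    - [[0,0,0.056],[0.014,-0.1,0],0.41]
    - [[0,0,0.084],[0.014,-0.1,0],0.41]
    - [[0,0,0.112],[0.014,-0.1,0],0.41]
    - [[0,0,0.14],[0.014,-0.1,0],0.41]
    - [[0,0,0.168],[0.014,-0.1,0.3],0.41]
    - [[0,0,0.196],[0.014,-0.1,0.6],0.41]
    - [[0,0,0.217],[0.014,-0.1,0.9],0.41]
    - [[0,0,0.217],[0.014,-0.1,1],0.41]
    - [[0,0,0.217],[0.014,-0.1,1],0.41]

```text
time_s: 57.72
tool_pos: [0.6296, -0.0984, 0.1543]
tcp_rot: [-1.975, -2.442, 0.0]
force: [0.8, 0.5, 0.7]
grip_width: 0.0348
gripper_force: 4.3
```

Call:
jog_arm:
  steps:
    - [[0,0,0],[0,0,0.3],0.41]
    - [[0,0,0],[0,0,0.45],0.41]
    - [[0,0,0],[0,0,0.475],0.41]
    - [[0,0,0],[0,0,0.475],0.41]
    - [[0,0,0],[0,0,0.475],0.38]
    - [[0,0,0],[0,0,0.475],0.35]
    - [[0,0,0],[0,0,0.475],0.33]
    - [[0,0,0],[0,0,0.475],0.33]
    - [[0,0,0],[0,0,0.475],0.33]

```text
time_s: 58.85
tool_pos: [0.6302, -0.0996, 0.1171]
tcp_rot: [1.979, 2.438, 0.001]
force: [-0.6, 0.2, 3.0]
grip_width: 0.0293
gripper_force: 42.7
```

Call:
jog_arm:
  steps:
    - [[0,0,0],[0,0,-0.2],0.33]
    - [[0,0,0],[0,0,-0.6],0.33]
    - [[0,0,0],[0,0,-1],0.33]
    - [[0,0,0],[0,0,-1],0.33]

```text
time_s: 59.35
tool_pos: [0.6316, -0.1, 0.2005]
tcp_rot: [1.976, 2.434, 0.003]
force: [0.5, 0.1, -1.5]
grip_width: 0.0292
gripper_force: 42.5
```

Call:
jog_arm:
  steps:
    - [[0,0,-0.028],[0,0,-0.3],0.33]
    - [[0,0,-0.056],[0,0,-0.45],0.33]
    - [[0,0,-0.084],[0,0,-0.45],0.33]
    - [[0,0,-0.112],[0,0,-0.45],0.33]
    - [[0,0,-0.14],[0,0,-0.45],0.33]
    - [[0,0,-0.168],[0,0,-0.45],0.33]
    - [[0,0,-0.196],[0,0,-0.45],0.33]
    - [[0,0,-0.217],[0,0,-0.45],0.33]
    - [[0,0,-0.217],[0,0,-0.45],0.33]
    - [[0,0,-0.217],[0,0,-0.45],0.33]

```text
time_s: 60.6
tool_pos: [0.6293, -0.0993, 0.2315]
tcp_rot: [-0.004, -3.14, -0.001]
force: [-0.4, 1.0, -0.5]
grip_width: 0.029
gripper_force: 42.4
```

```bash
python3 look.py "[]" pics/l5.png; python3 -c "
from h import *
go([.613,.2655,.235],180)"
```

```text
[ 0.6293 -0.0993  0.2315] 179.9 0.029047670983709216
[[0.649, -0.102]]
turn [ 0.0001 -0.0002 -0.0003] shift [ 0.214  4.56  -0.038] n80 4.56
```

Call:
jog_arm:
  steps:
    - [[0,0,0],[0,0.4,0],0.33]
    - [[0,0,0],[0.034,0.91,0],0.33]
    - [[0,0,0],[0.034,0.91,0],0.33]

```text
time_s: 61.02
tool_pos: [0.6267, -0.024, 0.2323]
tcp_rot: [0.003, -3.141, -0.001]
force: [1.2, -0.8, -0.9]
grip_width: 0.029
gripper_force: 42.6
```

Call:
jog_arm:
  steps:
    - [[0,0,0],[0,0.4,0],0.33]
    - [[0,0,0],[0.034,0.91,0],0.33]
    - [[0,0,0],[0.034,0.91,0],0.33]

```text
time_s: 61.4
tool_pos: [0.6241, 0.0479, 0.2324]
tcp_rot: [0.003, -3.141, -0.0]
force: [-0.6, -0.6, -0.9]
grip_width: 0.0293
gripper_force: 42.7
```

Call:
jog_arm:
  steps:
    - [[0,0,0],[0,0.4,0],0.33]
    - [[0,0,0],[0.034,0.91,0],0.33]
    - [[0,0,0],[0.034,0.91,0],0.33]

```text
time_s: 61.78
tool_pos: [0.6215, 0.1199, 0.2323]
tcp_rot: [0.002, -3.142, 0.0]
force: [-0.8, -0.3, -0.5]
grip_width: 0.029
gripper_force: 42.7
```

Call:
jog_arm:
  steps:
    - [[0,0,0],[0,0.4,0],0.33]
    - [[0,0,0],[0.034,0.91,0],0.33]
    - [[0,0,0],[0.034,0.91,0],0.33]

```text
time_s: 62.15
tool_pos: [0.6189, 0.1922, 0.2322]
tcp_rot: [0.002, -3.142, 0.001]
force: [0.5, -0.3, -0.9]
grip_width: 0.0292
gripper_force: 42.7
```

Call:
jog_arm:
  steps:
    - [[0,0,0],[0,0.4,0],0.33]
    - [[0,0,0],[0.034,0.91,0],0.33]
    - [[0,0,0],[0.034,0.91,0],0.33]
    - [[0,0,0],[0.034,0.91,0],0.33]

```text
time_s: 62.65
tool_pos: [0.6168, 0.2626, 0.2323]
tcp_rot: [0.003, 3.142, -0.002]
force: [0.5, -0.7, -0.9]
grip_width: 0.0288
gripper_force: 42.8
```

Call:
jog_arm:
  steps:
    - [[0,0,0],[0,0,0.3],0.33]
    - [[0,0,0],[0,0,0.6],0.33]
    - [[0,0,0],[0,0,0.8],0.33]
    - [[0,0,0],[0,0,0.86],0.33]
    - [[0,0,0],[0,0,0.86],0.33]

```text
time_s: 63.28
tool_pos: [0.6158, 0.2641, 0.1629]
tcp_rot: [-0.001, -3.14, 0.001]
force: [-1.2, 2.5, -2.9]
grip_width: 0.029
gripper_force: 42.7
```

Call:
jog_arm:
  steps:
    - [[0,0,0],[0,0,0.015],0.33]
    - [[0,0,0],[0,0,0.025],0.33]
    - [[0,0,0],[0,0,0.025],0.33]

```text
time_s: 63.65
tool_pos: [0.6165, 0.2645, 0.1622]
tcp_rot: [0.0, 3.14, -0.0]
force: [-1.3, 2.1, 0.5]
grip_width: 0.0291
gripper_force: 43.2
```

There is contact 5 mm higher than expected, with some sideways force. I'll back out and look into the jar before letting go.

Call:
jog_arm:
  steps:
    - [[0,0,0],[0,0,-0.2],0.33]
    - [[0,0,0],[0,0,-0.6],0.33]
    - [[0,0,0],[0,0,-0.88],0.33]
    - [[0,0,0],[0.1,-0.2,-0.88],0.33]
    - [[0,0,0],[0.38,-0.64,-0.88],0.33]
    - [[0,0,0],[0.38,-0.64,-0.88],0.33]
    - [[0,0,0],[0.38,-0.64,-0.88],0.33]

```text
time_s: 64.53
tool_pos: [0.5865, 0.2133, 0.2333]
tcp_rot: [0.001, 3.139, -0.0]
force: [0.3, -0.4, -1.2]
grip_width: 0.0293
gripper_force: 43.6
```

```bash
python3 jar.py pics/j3.png; python3 -c "
import cv2,numpy as np
a=cv2.imread('pics/j3.png')
b=np.clip((a.astype(float)-110)*1.9,0,255).astype(np.uint8)
c=b[130:480,100:480]
cv2.imwrite('pics/j3c.png',np.vstack([np.hstack([cv2.resize(a,(400,400)),cv2.resize(c,(400,400))])]))"
```

```text
[0.5865 0.2133 0.2333] 180.0
origin 262 129
```

View pics/j3c.png

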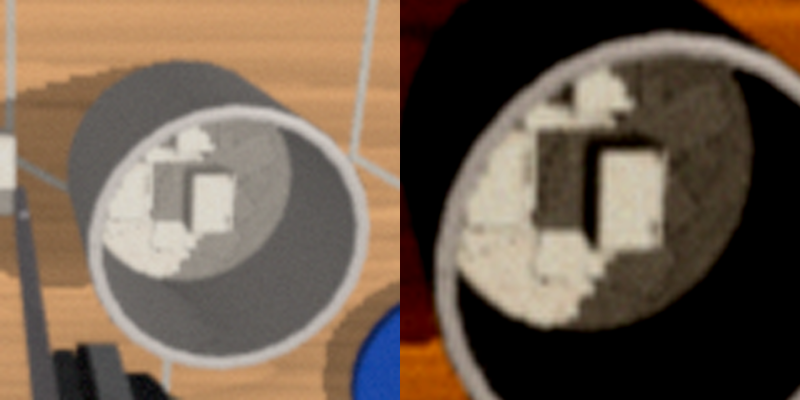

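E sits squarely on A, at right in the enhanced panel. C is at the near wall. B's outline runs from x 470 to 530, with its lower edge at y 232. I'll check B's outline against a flat lump.

```bash
python3 - <<'E' 2>&1
from h import *
a=np.load("jar.npy"); C=cam("wrist",dict(tool_pos=a[:3],tcp_rot=a[3:]))
for X,z in [((.609,.265),.0405),((.609,.265),.0465),((.6146,.2957),.0525)]:
  print(X,z,[((w2p(C,[X[0]+dx,X[1]+dy,z])-[262,129])*5+2).round().tolist() for dx,dy in [(-.012,-.008),(.012,-.008),(.012,.008),(-.012,.008)]])
g=lambda x,y,z:p2w(C,262+x/5-.4,129+y/5-.4,z).round(4)
print("B edge",g(223,244,.0405),g(223,331,.0405),g(166,331,.0405)); print("E c",g(100+230*.95,130+200*.875,.0525))
print("rim",g(140,360,.095),g(550,340,.095),g(345,165,.095),g(345,545,.095))
im=cams.read_camera("top")[:,:,::-1]; T=cam("top")
for c,n,p in white(im,150,50,12,400): print("top white",c.round(),n,p2w(T,*c,.012)[:2].round(3))
E
```

```text
(0.609, 0.265) 0.0405 [[166.0, 237.0], [162.0, 326.0], [224.0, 326.0], [229.0, 237.0]]
(0.609, 0.265) 0.0465 [[169.0, 243.0], [165.0, 333.0], [227.0, 333.0], [233.0, 243.0]]
(0.6146, 0.2957) 0.0525 [[295.0, 271.0], [288.0, 362.0], [351.0, 362.0], [359.0, 271.0]]
B edge [0.5989 0.2716 0.0405] [0.6225 0.2729 0.0405] [0.6225 0.258  0.0405]
E c [0.6114 0.2942 0.0525]
rim [0.6102 0.2451 0.095 ] [0.6055 0.3347 0.095 ] [0.5665 0.2866 0.095 ] [0.6557 0.294  0.095 ]
top white [455.  89.] 19 [ 0.891 -0.449]
top white [363.  96.] 18 [ 0.877 -0.185]
top white [322. 104.] 20 [ 0.855 -0.066]
top white [262. 127.] 221 [0.79  0.108]
top white [347. 130.] 263 [ 0.775 -0.137]
top white [376. 127.] 14 [ 0.783 -0.217]
top white [329. 128.] 13 [ 0.782 -0.086]
top white [440. 136.] 16 [ 0.756 -0.396]
top white [458. 144.] 20 [ 0.732 -0.444]
top white [ 98. 151.] 16 [0.725 0.586]
top white [352. 170.] 17 [ 0.661 -0.145]
top white [459. 173.] 17 [ 0.647 -0.44 ]
top white [214. 195.] 231 [0.593 0.244]
top white [ 69. 191.] 14 [0.608 0.663]
top white [171. 195.] 23 [0.595 0.368]
top white [189. 197.] 113 [0.5
[... 556 characters left out ...]
0 [0.403 0.004]
top white [106. 275.] 74 [0.371 0.544]
top white [396. 274.] 64 [ 0.375 -0.252]
top white [457. 272.] 68 [ 0.379 -0.414]
top white [ 58. 277.] 45 [0.367 0.679]
top white [269. 277.] 30 [0.365 0.09 ]
top white [231. 277.] 15 [0.367 0.194]
top white [500. 279.] 27 [ 0.36  -0.525]
top white [327. 280.] 15 [ 0.358 -0.067]
top white [311. 317.] 119 [ 0.261 -0.023]
top white [ 75. 320.] 50 [0.251 0.623]
top white [427. 321.] 58 [ 0.252 -0.327]
top white [487. 323.] 59 [ 0.247 -0.481]
top white [264. 356.] 152 [0.16  0.103]
top white [141. 348.] 16 [0.178 0.436]
top white [460. 372.] 62 [ 0.126 -0.402]
top white [417. 364.] 15 [ 0.144 -0.295]
top white [504. 381.] 20 [ 0.106 -0.511]
```

B lies flat at (0.611, 0.265), so I retry with a slightly better centring.

Call:
jog_arm:
  steps:
    - [[0,0,0],[-0.2,0.4,0],0.33]
    - [[0,0,0],[-0.39,0.68,0],0.33]
    - [[0,0,0],[-0.39,0.68,0],0.33]
    - [[0,0,0],[-0.39,0.68,0.3],0.33]
    - [[0,0,0],[-0.39,0.68,0.6],0.33]
    - [[0,0,0],[-0.39,0.68,0.8],0.33]
    - [[0,0,0],[-0.39,0.68,0.8],0.33]
    - [[0,0,0],[-0.39,0.68,0.8],0.33]

```text
time_s: 65.62
tool_pos: [0.6176, 0.2679, 0.1693]
tcp_rot: [0.0, 3.14, 0.001]
force: [0.7, 0.0, -0.1]
grip_width: 0.0291
gripper_force: 43.5
```

Call:
jog_arm:
  steps:
    - [[0,0,0],[0,0,0.02],0.33]
    - [[0,0,0],[0,0,0.04],0.33]
    - [[0,0,0],[0,0,0.04],0.33]
    - [[0,0,0],[0,0,0.04],0.33]

```text
time_s: 66.12
tool_pos: [0.6169, 0.2678, 0.1649]
tcp_rot: [0.0, 3.142, -0.0]
force: [0.5, 0.0, -1.5]
grip_width: 0.0294
gripper_force: 43.5
```

Call:
jog_arm:
  steps:
    - [[0,0,0],[0,0,0.01],0.33]
    - [[0,0,0],[0,0,0.02],0.33]
    - [[0,0,0],[0,0,0.02],0.33]
    - [[0,0,0],[0,0,0.02],0.33]

```text
time_s: 66.62
tool_pos: [0.6169, 0.2678, 0.1632]
tcp_rot: [-0.0, -3.142, 0.0]
force: [0.1, 0.4, -1.1]
grip_width: 0.0286
gripper_force: 43.5
```

Call:
jog_arm:
  steps:
    - [[0,0,0],[0,0,0.01],0.33]
    - [[0,0,0],[0,0,0.02],0.33]
    - [[0,0,0],[0,0,0.02],0.33]

```text
time_s: 67.0
tool_pos: [0.6168, 0.2678, 0.1615]
tcp_rot: [-0.0, -3.141, 0.0]
force: [-0.1, -0.3, -0.9]
grip_width: 0.0288
gripper_force: 43.5
```

Call:
jog_arm:
  steps:
    - [[0,0,0],[0,0,0.01],0.33]
    - [[0,0,0],[0,0,0.015],0.33]
    - [[0,0,0],[0,0,0.015],0.33]

```text
time_s: 67.38
tool_pos: [0.6169, 0.2678, 0.1603]
tcp_rot: [-0.0, -3.141, 0.0]
force: [0.8, -0.4, -1.5]
grip_width: 0.0289
gripper_force: 43.5
```

Call:
jog_arm:
  steps:
    - [[0,0,0],[0,0,0.01],0.33]
    - [[0,0,0],[0,0,0.015],0.33]
    - [[0,0,0],[0,0,0.015],0.33]

```text
time_s: 67.75
tool_pos: [0.6169, 0.2678, 0.1591]
tcp_rot: [-0.0, -3.141, 0.0]
force: [-0.0, 0.3, -0.9]
grip_width: 0.0293
gripper_force: 43.5
```

Call:
jog_arm:
  steps:
    - [[0,0,0],[0,0,0.01],0.33]
    - [[0,0,0],[0,0,0.018],0.33]
    - [[0,0,0],[0,0,0.018],0.33]

```text
time_s: 68.12
tool_pos: [0.6169, 0.2678, 0.1576]
tcp_rot: [-0.0, -3.141, 0.0]
force: [-0.5, -0.5, -1.1]
grip_width: 0.0292
gripper_force: 43.5
```

Call:
jog_arm:
  steps:
    - [[0,0,0],[0,0,0.008],0.33]
    - [[0,0,0],[0,0,0.014],0.33]
    - [[0,0,0],[0,0,0.014],0.33]

```text
time_s: 68.5
tool_pos: [0.6171, 0.2679, 0.157]
tcp_rot: [0.0, 3.141, 0.0]
force: [-0.3, -0.2, 1.0]
grip_width: 0.0289
gripper_force: 43.6
```

Contact begins where expected, so one more small step to confirm it.

Call:
jog_arm:
  steps:
    - [[0,0,0],[0,0,0.006],0.33]
    - [[0,0,0],[0,0,0.012],0.33]
    - [[0,0,0],[0,0,0.012],0.33]

```text
time_s: 68.88
tool_pos: [0.6174, 0.2678, 0.1566]
tcp_rot: [0.0, 3.14, -0.0]
force: [-0.1, -0.8, 5.1]
grip_width: 0.0291
gripper_force: 44.3
```

Call:
jog_arm:
  steps:
    - [[0,0,0],[0,0,0],0.35]
    - [[0,0,0],[0,0,0],0.365]
    - [[0,0,0],[0,0,0],0.365]
    - [[0,0,0],[0,0,-0.04],0.365]
    - [[0,0,0],[0,0,-0.1],0.365]
    - [[0,0,0],[0,0,-0.4],0.365]
    - [[0,0,0],[0,0,-0.9],0.365]
    - [[0,0,0],[0,0,-1],0.365]

```text
time_s: 69.88
tool_pos: [0.6188, 0.2683, 0.24]
tcp_rot: [0.0, 3.135, 0.003]
force: [0.4, 0.1, -1.7]
grip_width: 0.0313
gripper_force: 5.1
```

Call:
jog_arm:
  steps:
    - [[0,0,0],[0,-0.4,0],0.38]
    - [[0,0,0],[0.1,-1,0],0.41]
    - [[0,0,0],[0.1,-1,0],0.41]

```text
time_s: 70.25
tool_pos: [0.6083, 0.1851, 0.2344]
tcp_rot: [-0.006, -3.139, 0.002]
force: [-0.1, -0.3, -0.7]
grip_width: 0.0347
gripper_force: 4.2
```

Call:
jog_arm:
  steps:
    - [[0,0,0],[0,-0.5,0],0.41]
    - [[0,0,0],[0.1,-1,0],0.41]
    - [[0,0,0],[0.1,-1,0],0.41]

```text
time_s: 70.62
tool_pos: [0.6006, 0.1063, 0.2349]
tcp_rot: [-0.005, -3.14, 0.0]
force: [1.1, 0.4, -1.6]
grip_width: 0.035
gripper_force: 4.2
```

Call:
jog_arm:
  steps:
    - [[0,0,0],[0,-0.5,0],0.41]
    - [[0,0,0],[0.1,-1,0],0.41]
    - [[0,0,0],[0.1,-1,0],0.41]

```text
time_s: 71.0
tool_pos: [0.5928, 0.0269, 0.2351]
tcp_rot: [-0.004, -3.141, -0.0]
force: [0.2, 0.3, -0.8]
grip_width: 0.0348
gripper_force: 4.2
```

Call:
jog_arm:
  steps:
    - [[0,0,0],[0,-0.5,0],0.41]
    - [[0,0,0],[0.1,-1,0],0.41]
    - [[0,0,0],[0.1,-1,0],0.41]
    - [[0,0,0],[0.1,-1,0],0.41]

```text
time_s: 71.5
tool_pos: [0.5852, -0.0505, 0.2354]
tcp_rot: [0.001, -3.141, -0.002]
force: [-0.3, 0.5, 0.1]
grip_width: 0.0353
gripper_force: 4.2
```

```bash
python3 - <<'E' 2>&1
from h import *
im,C,s=snap("wrist"); cv2.imwrite("pics/t1.png",im); print(s["tool_pos"],s["grip_width"])
go([.5556,-.2535,.2],199)
ref=cv2.resize(cv2.imread("pics/w5.png"),(512,384),interpolation=cv2.INTER_AREA)
for n,i in (("w5",ref),("l1",cv2.imread("pics/l1.png")),("l3",cv2.imread("pics/l3.png")),("l4",cv2.imread("pics/l4.png")),("now",im)):
    m=cv2.cvtColor(i,cv2.COLOR_BGR2HSV); m=((m[...,1]<75)&(m[...,2]<125)).astype(np.uint8)
    k,l,st,ce=cv2.connectedComponentsWithStats(m)
    big=l==l[300,256-40] if 0 else (m>0)
    row=[(v,np.flatnonzero(m[v,225:295])+225) for v in range(174,212,3)]
    print(n,[(v,[int(x) for x in r]) for v,r in row if len(r)<14])
E
```

```text
[ 0.58520661 -0.05051982  0.23543515] 0.03530233094633083
turn [ 0.0002  0.     -0.0525] shift [ 0.374 -2.539  0.441] n80 2.54
w5 [(174, []), (177, []), (180, []), (183, []), (186, [240, 241, 242, 276, 277, 278]), (189, [240, 241, 242, 276, 277, 278]), (192, [240, 241, 242, 277, 278]), (195, [240, 241, 242, 277, 278]), (198, [239, 240, 241, 242, 277, 278, 279]), (201, [239, 240, 241, 242, 277, 278, 279]), (204, [239, 240, 241, 242, 277, 278, 279]), (207, [239, 240, 241, 242, 277, 278, 279]), (210, [239, 240, 241, 242, 277, 278, 279])]
l1 [(174, []), (177, []), (180, []), (183, []), (186, [240, 241, 242, 276, 277, 278]), (189, [240, 241, 242, 276, 277, 278]), (192, [240, 241, 242]), (195, [240, 241, 242, 276, 277, 278]), (198, [239, 240, 241, 242, 277, 278]), (201, [239, 240, 241, 242, 277, 278, 279]), (204, [239, 240, 241, 242, 277, 278, 279]), (207, [239, 240, 241, 242, 277, 278, 279]), (210, [239, 240, 241, 242, 277, 278, 279])]
l3 [(174, []), (177, []), (180, []), (183, []), (186, [241, 242, 276, 277, 278]), (189, [240, 241, 242, 276, 277, 278]), (192, [240, 241, 242]), (195, [240
[... 382 characters left out ...]
277]), (195, [240, 241, 242, 277, 278]), (198, [240, 241, 242, 277, 278, 279]), (201, [239, 240, 241, 242, 277, 278, 279]), (204, [239, 240, 241, 242, 277, 278, 279]), (207, [239, 240, 241, 242, 277, 278, 279]), (210, [239, 240, 241, 242, 277, 278, 279])]
now [(174, []), (177, []), (180, []), (183, []), (186, [239, 240, 275, 276, 277]), (189, [239, 240, 241, 275, 276, 277]), (192, [239, 240, 241, 275, 276, 277]), (195, [239, 240, 241, 275, 276, 277, 278]), (198, [239, 240, 241, 275, 276, 277, 278]), (201, [239, 240, 241, 275, 276, 277, 278]), (204, [238, 239, 240, 241, 275, 276, 277, 278, 279]), (207, [238, 239, 240, 241, 276, 277, 278, 279]), (210, [238, 239, 240, 241, 276, 277, 278, 279])]
```

Call:
jog_arm:
  steps:
    - [[0,0,0],[0.06,-0.4,0],0.39]
    - [[0,0,0],[0.125,-0.846,0],0.37]
    - [[0,0,0],[0.125,-0.846,0],0.365]

```text
time_s: 71.92
tool_pos: [0.575, -0.1204, 0.2356]
tcp_rot: [0.002, 3.142, -0.0]
force: [0.4, 0.6, -0.6]
grip_width: 0.0312
gripper_force: 5.1
```

Call:
jog_arm:
  steps:
    - [[0,0,0],[0.06,-0.5,0],0.365]
    - [[0,0,0],[0.125,-0.846,0],0.365]
    - [[0,0,0],[0.125,-0.846,0],0.365]

```text
time_s: 72.3
tool_pos: [0.5651, -0.1874, 0.2356]
tcp_rot: [0.001, 3.142, 0.001]
force: [0.4, -0.6, -1.0]
grip_width: 0.0312
gripper_force: 5.1
```

Call:
jog_arm:
  steps:
    - [[0,0,-0.02],[0.06,-0.5,0],0.365]
    - [[0,0,-0.04],[0.125,-0.846,0],0.365]
    - [[0,0,-0.0525],[0.125,-0.846,0],0.365]
    - [[0,0,-0.0525],[0.125,-0.846,0],0.365]
    - [[0,0,-0.0525],[0.125,-0.846,0],0.365]

```text
time_s: 72.92
tool_pos: [0.5554, -0.2538, 0.2356]
tcp_rot: [-0.516, 3.099, 0.001]
force: [0.2, 0.1, 0.0]
grip_width: 0.0317
gripper_force: 5.1
```

```bash
python3 - <<'E' 2>&1
from h import *
im,C,s=snap("wrist"); cv2.imwrite("pics/t2.png",im); print(s["tool_pos"],s["grip_width"])
go([.5556,-.2535,.1145],199)
# stand rim: bright low-saturation pixels near the expected outline
for z,o in ((.07,(0,0)),):
    a=np.radians(19); A=np.array([[np.cos(a),-np.sin(a)],[np.sin(a),np.cos(a)]])
    print([w2p(C,[*(np.array([.5555,-.2538])+A@np.array(q)),z]).round(1).tolist() for q in [(-.018,-.031),(.018,-.031),(.018,.031),(-.018,.031)]])
h=cv2.cvtColor(im,cv2.COLOR_BGR2HSV); m=(h[...,1]<60)&(h[...,2]>135)
for v in range(140,230,4): 
    r=np.flatnonzero(m[v,215:305])+215
    if len(r): print(v,r.min(),r.max(),len(r))
E
```

```text
[ 0.55536318 -0.25375158  0.23564156] 0.03173482778799773
turn [ 0.      0.     -0.0002] shift [-0.005  0.004  1.515] n80 1.52
[[233.5, 159.1], [234.4, 188.9], [286.5, 188.9], [287.5, 159.1]]
140 283 285 3
144 286 304 11
148 288 290 3
152 286 288 3
156 285 286 2
160 273 285 12
164 233 284 49
168 242 285 17
172 282 285 4
176 234 285 5
180 234 285 8
184 234 285 9
188 235 284 43
200 267 268 2
204 248 256 9
208 225 276 11
212 278 280 3
216 282 284 3
220 286 287 2
224 289 291 3
228 293 295 3
```

Call:
jog_arm:
  steps:
    - [[0,0,0],[0,0,0.3],0.365]
    - [[0,0,0],[0,0,0.6],0.365]
    - [[0,0,0],[0,0,0.7],0.365]
    - [[0,0,0],[0,0,0.8],0.365]
    - [[0,0,0],[0,0,0.9],0.365]
    - [[0,0,0],[0,0,0.9],0.365]

```text
time_s: 73.72
tool_pos: [0.5547, -0.255, 0.1634]
tcp_rot: [0.515, -3.099, -0.001]
force: [0.6, 0.2, -0.2]
grip_width: 0.0309
gripper_force: 5.1
```

Call:
jog_arm:
  steps:
    - [[0,0,0],[0,0,0.15],0.365]
    - [[0,0,0],[0,0,0.3],0.365]
    - [[0,0,0],[0,0,0.42],0.365]
    - [[0,0,0],[0,0,0.5],0.365]
    - [[0,0,0],[0,0,0.53],0.365]
    - [[0,0,0],[0,0,0.53],0.365]

```text
time_s: 74.47
tool_pos: [0.5549, -0.2552, 0.1213]
tcp_rot: [-0.516, 3.099, -0.0]
force: [0.1, -0.7, -1.0]
grip_width: 0.0316
gripper_force: 5.1
```

Call:
jog_arm:
  steps:
    - [[0,0,0],[0,0,0.015],0.365]
    - [[0,0,0],[0,0,0.03],0.365]
    - [[0,0,0],[0,0,0.03],0.365]

```text
time_s: 74.85
tool_pos: [0.5548, -0.2552, 0.1189]
tcp_rot: [0.516, -3.099, -0.0]
force: [0.3, -0.4, -1.0]
grip_width: 0.0312
gripper_force: 5.1
```

Call:
jog_arm:
  steps:
    - [[0,0,0],[0,0,0.01],0.365]
    - [[0,0,0],[0,0,0.02],0.38]
    - [[0,0,0],[0,0,0.02],0.4]
    - [[0,0,0],[0,0,0.02],0.41]

```text
time_s: 75.35
tool_pos: [0.5549, -0.2552, 0.1173]
tcp_rot: [-0.516, 3.099, -0.0]
force: [-0.1, -0.4, -0.8]
grip_width: 0.0349
gripper_force: 4.2
```

Call:
jog_arm:
  steps:
    - [[0,0,0],[0,0,0.01],0.41]
    - [[0,0,0],[0,0,0.02],0.41]
    - [[0,0,0],[0,0,0.02],0.41]

```text
time_s: 75.72
tool_pos: [0.5548, -0.2552, 0.1156]
tcp_rot: [0.515, -3.099, -0.0]
force: [-0.7, -0.1, -0.8]
grip_width: 0.0351
gripper_force: 4.2
```

Call:
jog_arm:
  steps:
    - [[0,0,0],[0,0,0.01],0.41]
    - [[0,0,0],[0,0,0.02],0.41]
    - [[0,0,0],[0,0,0.02],0.41]

```text
time_s: 76.1
tool_pos: [0.5548, -0.2551, 0.114]
tcp_rot: [0.516, -3.099, -0.0]
force: [-0.3, -0.1, -0.9]
grip_width: 0.0353
gripper_force: 4.2
```

Call:
jog_arm:
  steps:
    - [[0,0,0],[0,0,0.01],0.41]
    - [[0,0,0],[0,0,0.02],0.41]
    - [[0,0,0],[0,0,0.02],0.41]

```text
time_s: 76.47
tool_pos: [0.5552, -0.2554, 0.113]
tcp_rot: [-0.515, 3.098, -0.001]
force: [-1.0, -0.2, 2.8]
grip_width: 0.0346
gripper_force: 4.4
```

Call:
jog_arm:
  steps:
    - [[0,0,0],[0,0,0],0.6]
    - [[0,0,0],[0,0,0],0.8]
    - [[0,0,0],[0,0,0],0.8]
    - [[0,0,0],[0,0,-0.2],0.8]
    - [[0,0,0],[0,0,-0.6],0.8]
    - [[0,0,0],[0,0,-1],0.8]
    - [[0,0,0],[0,0,-1],0.8]

```text
time_s: 77.35
tool_pos: [0.5569, -0.2566, 0.1973]
tcp_rot: [-0.515, 3.093, -0.009]
force: [0.9, 0.3, 0.3]
grip_width: 0.0682
gripper_force: 0.0
```

Call:
jog_arm:
  steps:
    - [[0,0,0],[0,0,-0.5],0.8]
    - [[0,0,0.02],[0,0,-0.8],0.8]
    - [[0,0,0.0525],[0,0,-0.8],0.8]
    - [[0,0,0.0525],[0,0,-0.8],0.8]
    - [[0,0,0.0525],[0,0,-0.8],0.8]

```text
time_s: 77.97
tool_pos: [0.5544, -0.2549, 0.2555]
tcp_rot: [0.004, -3.14, -0.002]
force: [0.8, -0.7, 0.7]
grip_width: 0.0681
gripper_force: 0.0
```

```bash
python3 - <<'E' 2>&1
from h import *
s=arm.observe();print(s["tool_pos"],yawof(s));go([.4584,.2407,.06],180)
im,C,s=snap("wrist")
# where the tongs' grip plates (dark) and bow appear vs predicted for upright tongs at the stand
h=cv2.cvtColor(im,cv2.COLOR_BGR2HSV); cv2.imwrite("pics/t3.png",im)
for z in (.111,.147,.181): print(z,w2p(C,[.5552,-.2550,z]).round(1))
E
```

```text
[ 0.55444324 -0.25492821  0.25554128] -179.85208210644444
turn [ 0.0002 -0.0002  0.0004] shift [1.181 6.196 2.452] n80 6.2
0.111 [260.5 179.5]
0.147 [260.7 189.6]
0.181 [260.9 202. ]
```

Call:
jog_arm:
  steps:
    - [[0,0,0],[0.08,0.4,0],0.8]
    - [[0,0,0],[0.169,0.886,0],0.8]
    - [[0,0,0],[0.169,0.886,0],0.7]

```text
time_s: 78.4
tool_pos: [0.5409, -0.1821, 0.2561]
tcp_rot: [0.007, -3.141, -0.001]
force: [0.2, -0.2, 0.3]
grip_width: 0.0596
gripper_force: 0.0
```

Call:
jog_arm:
  steps:
    - [[0,0,0],[0.08,0.5,0],0.6]
    - [[0,0,0],[0.169,0.886,0],0.6]
    - [[0,0,0],[0.169,0.886,0],0.6]

```text
time_s: 78.78
tool_pos: [0.5277, -0.1125, 0.2564]
tcp_rot: [0.005, -3.141, 0.0]
force: [0.8, -1.1, 0.4]
grip_width: 0.0516
gripper_force: 0.0
```

Call:
jog_arm:
  steps:
    - [[0,0,0],[0.08,0.5,0],0.6]
    - [[0,0,0],[0.169,0.886,0],0.6]
    - [[0,0,0],[0.169,0.886,0],0.6]

```text
time_s: 79.15
tool_pos: [0.5144, -0.0423, 0.2564]
tcp_rot: [-0.003, 3.142, -0.001]
force: [0.1, -0.8, -0.2]
grip_width: 0.0514
gripper_force: 0.0
```

Call:
jog_arm:
  steps:
    - [[0,0,0],[0.08,0.5,0],0.6]
    - [[0,0,0],[0.169,0.886,0],0.6]
    - [[0,0,0],[0.169,0.886,0],0.6]

```text
time_s: 79.53
tool_pos: [0.5011, 0.0281, 0.2565]
tcp_rot: [-0.002, 3.141, -0.001]
force: [0.7, -0.7, 0.5]
grip_width: 0.0513
gripper_force: 0.0
```

Call:
jog_arm:
  steps:
    - [[0,0,0],[0.08,0.5,0],0.6]
    - [[0,0,0],[0.169,0.886,0],0.6]
    - [[0,0,0],[0.169,0.886,0],0.6]

```text
time_s: 79.9
tool_pos: [0.4878, 0.0988, 0.2565]
tcp_rot: [-0.002, 3.141, -0.001]
force: [0.4, -0.4, -0.5]
grip_width: 0.0513
gripper_force: 0.0
```

Call:
jog_arm:
  steps:
    - [[0,0,0],[0.08,0.5,0],0.6]
    - [[0,0,0],[0.169,0.886,0],0.6]
    - [[0,0,0],[0.169,0.886,0],0.6]

```text
time_s: 80.28
tool_pos: [0.4745, 0.1696, 0.2565]
tcp_rot: [-0.001, 3.141, -0.001]
force: [-0.5, -0.2, 0.5]
grip_width: 0.0512
gripper_force: 0.0
```

Call:
jog_arm:
  steps:
    - [[0,0,0],[0.08,0.5,0],0.6]
    - [[0,0,0],[0.169,0.886,0],0.6]
    - [[0,0,0],[0.169,0.886,0],0.6]
    - [[0,0,0],[0.169,0.886,0],0.6]

```text
time_s: 80.78
tool_pos: [0.4613, 0.2392, 0.2564]
tcp_rot: [0.003, 3.141, -0.002]
force: [0.4, -0.1, -0.1]
grip_width: 0.0513
gripper_force: 0.0
```

```bash
python3 - <<'E' 2>&1
from h import *
im,C,s=snap("wrist"); cv2.imwrite("pics/t4.png",im);print(s["tool_pos"]);go([.4584,.2407,.0225],180)
h=cv2.cvtColor(im,cv2.COLOR_BGR2HSV)
# brown lid disc: segment and centre
u=w2p(C,[.4584,.2407,.018]); m=((h[...,1]>140)&(h[...,0]<17)&(h[...,2]<165)).astype(np.uint8)
m=cv2.morphologyEx(m,cv2.MORPH_CLOSE,np.ones((7,7))); n,l,st,ce=cv2.connectedComponentsWithStats(m)
i=max(range(1,n),key=lambda i:st[i,4]*(np.hypot(*(ce[i]-u))<30)); print(u.round(),ce[i].round(1),st[i]); print(p2w(C,*ce[i],.018))
t=cv2.cvtColor(cv2.imread("pics/t3.png"),cv2.COLOR_BGR2HSV)
for v in (196,200,204,208): print(v,[(int(a),int(b)) for a,b in zip(t[v,244:278:2,1],t[v,244:278:2,2])])
E
```

```text
[0.46125951 0.23917282 0.2564127 ]
turn [-0.0001  0.     -0.0003] shift [0.035 0.021 2.924] n80 2.92
[262. 159.] [260.2 157.6] [ 227  125   67   66 3446]
[0.45693673 0.23853656 0.018     ]
196 [(92, 89), (8, 63), (10, 80), (17, 61), (98, 125), (123, 182), (119, 182), (118, 171), (96, 159), (39, 130), (13, 138), (7, 145), (12, 110), (9, 117), (8, 99), (20, 115), (59, 146)]
200 [(119, 171), (34, 82), (14, 89), (11, 97), (15, 99), (10, 100), (12, 146), (12, 150), (12, 152), (11, 143), (9, 146), (10, 150), (11, 141), (13, 119), (17, 118), (73, 129), (120, 182)]
204 [(123, 181), (119, 154), (33, 94), (11, 96), (13, 102), (10, 104), (3, 100), (10, 103), (12, 129), (10, 154), (12, 146), (7, 144), (10, 147), (10, 132), (15, 120), (53, 144), (119, 185)]
208 [(123, 191), (123, 189), (102, 178), (18, 100), (10, 101), (10, 104), (17, 105), (13, 101), (14, 124), (12, 155), (10, 153), (14, 145), (10, 146), (20, 151), (91, 166), (125, 176), (122, 178)]
```

Call:
jog_arm:
  steps:
    - [[0,0,0],[0.03,0.02,0.4],0.6]
    - [[0,0,0],[0.03,0.02,0.9],0.6]
    - [[0,0,0],[0.03,0.02,1],0.6]

```text
time_s: 81.2
tool_pos: [0.4564, 0.2408, 0.1738]
tcp_rot: [-0.003, -3.136, 0.003]
force: [-0.3, 0.1, 0.1]
grip_width: 0.051
gripper_force: 0.0
```

Call:
jog_arm:
  steps:
    - [[0,0,0],[0,0,0.5],0.6]
    - [[0,0,0],[0,0,0.95],0.6]
    - [[0,0,0],[0,0,1],0.6]
    - [[0,0,0],[0,0,1],0.6]

```text
time_s: 81.7
tool_pos: [0.4592, 0.2425, 0.0982]
tcp_rot: [0.001, 3.139, 0.001]
force: [-0.3, 0.0, 1.0]
grip_width: 0.0512
gripper_force: 0.0
```

```bash
python3 -c "
from h import *
s=arm.observe();print(s['tool_pos'],s['force']);go([.4584,.2407,.0225],180)"
```

```text
[0.45924203 0.24252194 0.09822702] [-0.30120839  0.01757806  1.00304171]
turn [ 0.0001  0.0004 -0.0001] shift [ 0.013 -0.023  0.947] n80 0.95
```

Call:
jog_arm:
  steps:
    - [[0,0,0],[0.01,-0.02,0.4],0.6]
    - [[0,0,0],[0.01,-0.02,0.8],0.6]
    - [[0,0,0],[0.01,-0.02,0.93],0.6]
    - [[0,0,0],[0.01,-0.02,0.93],0.6]
    - [[0,0,0],[0.01,-0.02,0.93],0.6]
    - [[0,0,0],[0.01,-0.02,0.93],0]
    - [[0,0,0],[0.01,-0.02,0.93],0]
    - [[0,0,0],[0.01,-0.02,0.93],0]
    - [[0,0,0],[0.01,-0.02,0.93],0]

```text
time_s: 82.82
tool_pos: [0.458, 0.2412, 0.0234]
tcp_rot: [0.0, 3.14, 0.001]
force: [-1.2, -1.2, 5.7]
grip_width: 0.0229
gripper_force: 58.5
```

Call:
jog_arm:
  steps:
    - [[0,0,0],[0,0,-0.3],0]
    - [[0,0,0],[0,0,-0.8],0]
    - [[0,0,0],[0,0,-1],0]
    - [[0,0,0],[0,0,-1],0]

```text
time_s: 83.32
tool_pos: [0.4579, 0.2412, 0.1029]
tcp_rot: [0.0, 3.139, 0.001]
force: [-1.4, 0.2, -1.6]
grip_width: 0.023
gripper_force: 58.9
```

Call:
jog_arm:
  steps:
    - [[0,0,0],[0,0,-0.5],0]
    - [[0,0,0],[0,0,-0.9],0]
    - [[0,0,0],[0,0,-0.9],0]
    - [[0,0,0],[-0.4,0.1,-0.9],0]
    - [[0,0,0],[-0.95,0.3,-0.9],0]
    - [[0,0,0],[-0.95,0.3,-0.9],0]

```text
time_s: 84.08
tool_pos: [0.5334, 0.2647, 0.1697]
tcp_rot: [-0.001, -3.137, 0.002]
force: [-0.8, -0.4, -0.1]
grip_width: 0.0227
gripper_force: 59.1
```

Call:
jog_arm:
  steps:
    - [[0,0,0],[-0.4,0.1,0],0]
    - [[0,0,0],[-0.8,0.2,0],0]
    - [[0,0,0],[-0.95,0.3,0],0]
    - [[0,0,0],[-0.95,0.3,0],0]
    - [[0,0,0],[-0.95,0.3,0],0]

```text
time_s: 84.7
tool_pos: [0.6076, 0.2885, 0.1725]
tcp_rot: [0.0, -3.139, 0.001]
force: [-0.2, -0.2, -0.6]
grip_width: 0.023
gripper_force: 59.1
```

```bash
python3 -c "
from h import *
s=arm.observe();print(s['tool_pos'],s['grip_width']);go([.611,.2893,.113],180)"
```

```text
[0.60761908 0.28854066 0.17254471] 0.022953522895896458
turn [-0.0001 -0.0005  0.    ] shift [-0.044  0.01   0.744] n80 0.74
```

Call:
jog_arm:
  steps:
    - [[0,0,0],[-0.04,0.01,0.3],0]
    - [[0,0,0],[-0.04,0.01,0.55],0]
    - [[0,0,0],[-0.04,0.01,0.62],0]
    - [[0,0,0],[-0.04,0.01,0.62],0]
    - [[0,0,0],[-0.04,0.01,0.62],0]

```text
time_s: 85.32
tool_pos: [0.6129, 0.2899, 0.1256]
tcp_rot: [0.0, 3.14, 0.001]
force: [0.5, 0.5, -1.0]
grip_width: 0.023
gripper_force: 59.1
```

Call:
jog_arm:
  steps:
    - [[0,0,0],[0,0,0.03],0]
    - [[0,0,0],[0,0,0.06],0]
    - [[0,0,0],[0,0,0.09],0]
    - [[0,0,0],[0,0,0.09],0]

```text
time_s: 85.82
tool_pos: [0.6121, 0.2897, 0.1169]
tcp_rot: [-0.0, -3.141, 0.0]
force: [-1.0, -1.2, -0.1]
grip_width: 0.0229
gripper_force: 59.1
```

Call:
jog_arm:
  steps:
    - [[0,0,0],[0.012,0,0.03],0]
    - [[0,0,0],[0.012,0,0.06],0]
    - [[0,0,0],[0.012,0,0.085],0]
    - [[0,0,0],[0.012,0,0.1],0]
    - [[0,0,0],[0.012,0,0.1],0]

```text
time_s: 86.45
tool_pos: [0.6112, 0.2897, 0.1091]
tcp_rot: [-0.0, -3.141, 0.0]
force: [0.0, -0.8, -0.5]
grip_width: 0.0226
gripper_force: 59.1
```

Call:
jog_arm:
  steps:
    - [[0,0,0],[0,0,0.01],0]
    - [[0,0,0],[0,0,0.02],0]
    - [[0,0,0],[0,0,0.02],0]

```text
time_s: 86.82
tool_pos: [0.6115, 0.2898, 0.1085]
tcp_rot: [0.0, 3.141, 0.0]
force: [-2.9, -0.6, 3.6]
grip_width: 0.0227
gripper_force: 59.5
```

Seated at the expected height. I release and withdraw.

Call:
jog_arm:
  steps:
    - [[0,0,0],[0,0,0],0.5]
    - [[0,0,0],[0,0,0],0.6]
    - [[0,0,0],[0,0,0],0.6]
    - [[0,0,0],[0,0,-0.3],0.6]
    - [[0,0,0],[0,0,-0.8],0.6]
    - [[0,0,0],[0,0,-1],0.6]

```text
time_s: 87.58
tool_pos: [0.6127, 0.2901, 0.1907]
tcp_rot: [0.0, 3.137, 0.002]
force: [-0.1, -0.6, -2.4]
grip_width: 0.0509
gripper_force: 0.0
```

Call:
jog_arm:
  steps:
    - [[0,0,0],[0.3,0,-0.5],0.6]
    - [[0,0,0],[0.6,0,-1],0.6]
    - [[0,0,0],[0.6,0,-1],0.6]
    - [[0,0,0],[0.6,0,-1],0.6]

```text
time_s: 88.08
tool_pos: [0.563, 0.2896, 0.2664]
tcp_rot: [-0.0, -3.14, 0.001]
force: [-0.7, -0.3, -0.2]
grip_width: 0.0514
gripper_force: 0.0
```

```bash
python3 - <<'E' 2>&1
from h import *
im,C,s=snap("wrist"); cv2.imwrite("pics/t5.png",im);print(s["tool_pos"],s["force"])
h=cv2.cvtColor(im,cv2.COLOR_BGR2HSV); u=w2p(C,[.61,.29,.103])
m=((h[...,1]>140)&(h[...,0]<17)&(h[...,2]<165)).astype(np.uint8)
m=cv2.morphologyEx(m,cv2.MORPH_CLOSE,np.ones((7,7))); n,l,st,ce=cv2.connectedComponentsWithStats(m)
i=max(range(1,n),key=lambda i:st[i,4]*(np.hypot(*(ce[i]-u))<30)); print(u.round(),ce[i].round(1),st[i]); p=np.argwhere(l==i)[:,::-1]
(c,a,t)=cv2.fitEllipse(cv2.convexHull(p.astype(np.int32))); print(c,a,p2w(C,*c,.103))
E
```

```text
[0.56303859 0.2896033  0.26644464] [-0.73657216 -0.3493684  -0.22928111]
[261. 212.] [259.1 211.9] [ 221  176   78   73 4328]
(259.1493225097656, 211.88381958007812) (71.50897216796875, 76.95320129394531) [0.61011289 0.28776739 0.103     ]
```

The lid sits at (0.610, 0.288), on the jar's centre, and the tongs stand upright in their stand.

```bash
python3 -c "
from bench import job
print(job.close_job())"
```

```text
the job is handed in; nothing more can be done
None
```

The job is handed in at about 88 s of the 210 s allowed, with all five lumps I could see lowered into the jar using the tongs, the tongs back in their stand and the lid back on the jar; the verdict was not shown to me, and lump A turned up about 28 mm from where I set it, cause unknown.

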